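# Lay the meal tray to its drawn layout

## Task

Lay the meal tray to match the outlines drawn on it: slide the lidded meal box out of its steel guide and squarely into the rectangle (either way round), keeping it flat on the tray, coming down on its lid slowly and not pressing hard, stand the steel tumbler upright in the circle, and lay the serving spoon in the spoon outline, its bowl at the bowl end. Leave the bottle and the jar where they are.

Things in the scene. Friction and masses are not known exactly. Their poses are not given: they have to be found in the camera images.
- tray: White flat tray fixed on the table, 380 mm (x) by 420 mm (y). Its smooth, slippery top is 12 mm above the table; a 10 mm wide rim along its two y ends rises 10 mm above the top; no rim in front (-x) or behind. Origin on the table 110 mm behind the front edge, midway in y. z is up, x points from the robot towards the guide.
- guide_mid (a point): Middle of the floor, on the tray's top, of a U-shaped steel guide fixed on the tray's rear; axes as the tray's. Open to its -x (the laid area); an upright back plate's inner face is at x = 79 mm; two side plates along x, inner faces at y = +-68 mm, from x = -61 to 79 mm. Plates 6 mm thick, 35 mm high.
- box_center (a point): Centre, half-way up, of the meal box: foil with a flat rigid card lid, 152 mm along its x, 112 along y, 45 high, 0.25 to 0.5 kg. In the guide at first, rear within 13 mm of the back plate: no room for a finger behind or beside it, too wide to grip. Lid 10 mm above the plates; it grips fingertips: 8 to 15 N down drags it; 80 N (touching down over 30 mm/s can reach it) dents it.
- rectangle (a point): Centre of the drawn rectangle (on the tray's top) for the meal box, 162 mm along its x by 122 mm along its y, 5 mm larger all round than the box. At either end of the tray in y, swapped with the circle from case to case, slightly turned.
- cup_center (a point): Centre, half-way up, of the steel tumbler, an open cup 75 mm high standing upright on the table, 64 mm across the rim and 51 mm across the foot, 58 mm across at half height, wall 3 mm. 0.12 kg. z is its axis, upwards.
- circle (a point): Centre of the drawn circle (on the tray's top) for the tumbler, 66 mm across.
- spoon_grip (a point): Point on the axis of the serving spoon's handle, 10 mm above what it lies on; the best place to grip. Spoon 190 mm long along its x, on the table: round black handle 20 mm thick from x = -57 to +38 mm of this point; then a thin neck; steel bowl 52 mm across, 14 high, centre at x = 107 mm. z is up when it lies right way up. 0.08 kg.
- spoon_tip (a point): Centre of the floor of the spoon's bowl, 3 mm above what it lies on, 107 mm ahead (+x) of spoon_grip.
- outline_grip (a point): Point of the drawn spoon outline (on the tray's top, along the middle of the laid area) over which spoon_grip belongs. Its x axis points along the outline to the bowl end.
- outline_tip (a point): Point of the drawn spoon outline (on the tray's top) over which spoon_tip belongs, 107 mm along +x from outline_grip.
- bottle: Green bottle, 68 mm across and 210 mm high, standing on the table near the rear right. Origin at the centre of its foot. Not to be disturbed.
- jar: Amber jar with a steel cap, 76 mm across and 100 mm high, standing on the table at the rear left. Origin at the centre of its foot. Not to be disturbed.
There are look-alikes about, which are no part of the job. Several things look just like the part that bears spoon_grip: the one meant starts farthest to the robot's right. What is shaped like the part that bears cup_center but green is not meant.

How it is judged:
By the outcome, as a careful person would: the job done as asked, in the order asked, and still so for the second after the job is handed in, with the robot touching nothing.
It also fails if it takes over 72 s, if anything falls off the work surface, if the arm or the gripper's body presses on something with over 40 N, if the wrist force passes 120 N, or if a joint passes its speed limit or range.

## Robot

A 6-joint arm with a two-finger parallel gripper is mounted at the origin on the work surface. World frame = base frame: x ahead of the robot, y to its left, z up, the work surface at z = 0. Lengths are in m, angles in rad, forces in N, time in s.
With the tool pointing down it reaches from about 0.25 to 0.775 m from the base axis. Payload 4 kg.
Tool frame: the origin (TCP) lies on the centre line of the jaws, within the pads' length; the fingertips stand 8 mm ahead of it and the grasp point (between the pads) lies 11 mm behind it; z points along the fingers, y is the direction in which the jaws open and shut (so a half turn about z gives the same grasp; the last joint's range is limited). The gripper opens to 94 mm and grips with 3 to 60 N. Pads are 16 mm wide; open, the fingers measure 119 mm over their backs; the gripper's body (75 mm by 177 mm) begins 78 mm behind the grasp point.
Start: joints at [1.024, 0.087, 1.371, -0, 1.684, -0.103], TCP at [0.236, 0.497, 0.214] pointing down, gripper open.
Joint ranges: [-3.1, 3.1], [-0.76, 2.03], [0.27, 2.55], [-1.08, 4.22], [0.17, 2.65], [-2.57, 2.57]. Speed limits (rad/s): [2.79, 2.79, 3.14, 3.14, 3.14, 3.14].

## Interface

Orientations are given as [roll, pitch, yaw] about the fixed x, y, z axes, in that order (R = Rz(yaw) Ry(pitch) Rx(roll)).
In Python, from bench import robot gives the robot as it stands.
- The arm moves only by the shell command python3 -m crank 'ROWS' [OPENING]. ROWS is JSON, a list of rows, each a list of 4 numbers: the shift along the tool's x, y, z scaled (see below), then the turn about the tool's z scaled (see below). A call has exactly 10 rows; each row shifts and turns the commanded pose from where the row before left it, along the tool's axes as they then stand; what a row does not reach is not made up. The controller multiplies each number of a shift by 0.2 m and each number of a turn by pi/2 rad. A row lasts 1/8 s, in which the tool goes at most 62.5 mm and 10.7 degrees, less where a joint would pass 70% of its speed; a pose out of reach is approached as far as the arm can. A call with a number of a shift or a turn outside -1 to 1 is refused whole. A call with a gripper value outside its range is refused whole. OPENING is the gripper command: -1 is fully open, 1 is shut, values between are in proportion, set as the call begins (- or left out, the last holds). The fingers move at their own pace and stop on an object; the grip force is fixed at half the most. Time passes only in rows, so rows that do not move let the fingers close, or fill a call up. It gives the time, the measured TCP pose, the force and the opening at its end, in the units of the state.
- robot.get_obs(): the state, without advancing time (a new reading comes with each control period).
- robot.snapshot(name): name is "side" or "top"; returns (picture, depth): 480x640x3 uint8, red, green, blue; 480x640 float32, m along the optical axis (not along the pixel's ray), 0 where there is no reading.
- robot.camera_params(name): a dict with "fx", "fy", "cx", "cy" (pixels), "world_from_camera" (4x4, takes a point from camera to world coordinates). Camera axes: x right, y down, z forward; pixel columns grow to the right and rows downward; lengths in m; the calibration is good to about 2 mm. A picture is of the moment at which its call begins. camera_params takes no time and is no camera call.
- robot.close_job(): hands the job in, once; it reports no verdict.
The state is a dict: "time": time; "joint_positions": joint angles; "qvel": joint speeds; "joint_torque": joint torques, N m; "tool_pos": TCP position; "ee_rot": TCP orientation; "wrist_force": force on the tool from outside, world axes, zero at the start; "wrist_torque": the same for the moment, N m; "width": finger opening in m.
Only numpy, scipy, OpenCV 4.12 (cv2) and the standard library are available. Lean on these libraries where they do the work, as an engineer would, in place of code of your own. Each camera call takes 0.05 s, during which the arm holds its last target.

## Working session

There is one attempt and no reset: what is moved stays moved. The work goes in short steps, Python scripts to look and compute and a shell command to move; the robot and the scene stay as the last step left them, time stands still between calls to the robot, and variables do not carry over. Pictures are saved under pics/ and viewed, and the job is handed in when it is done.

```bash
ls; mkdir -p pics; cat > h.py <<'E'
import numpy as np, cv2
from bench import robot
def snap(n,tag):
    im,d=robot.snapshot(n); np.savez('pics/%s_%s.npz'%(n,tag),im=im,d=d)
    cv2.imwrite('pics/%s_%s.png'%(n,tag),im[:,:,::-1]); return im,d
def load(n,tag):
    z=np.load('pics/%s_%s.npz'%(n,tag)); return z['im'],z['d']
def ray(n,u,v):
    p=robot.camera_params(n);T=np.array(p['world_from_camera'])
    return T[:3,3],T[:3,:3]@np.array([(u-p['cx'])/p['fx'],(v-p['cy'])/p['fy'],1.])
def onz(n,u,v,z):
    o,d=ray(n,u,v); return o+d*(z-o[2])/d[2]
def cloud(n,d):
    p=robot.camera_params(n);T=np.array(p['world_from_camera'])
    v,u=np.mgrid[:480,:640]
    P=np.stack([(u-p['cx'])/p['fx']*d,(v-p['cy'])/p['fy']*d,d],-1)
    return P@T[:3,:3].T+T[:3,3]
def proj(n,P):
    p=robot.camera_params(n);T=np.linalg.inv(np.array(p['world_from_camera']))
    q=T[:3,:3]@np.array(P)+T[:3,3]; return p['fx']*q[0]/q[2]+p['cx'],p['fy']*q[1]/q[2]+p['cy']
E
python3 - <<'E'
from h import *
for n in('side','top'):
    snap(n,'0'); p=robot.camera_params(n); print(n,p['fx'],np.round(p['world_from_camera'],3).tolist())
print(robot.get_obs())
E
```

```text
pics
side 455.59543530327323 [[0.73, -0.473, 0.493, -0.057], [-0.683, -0.494, 0.538, -0.566], [-0.011, -0.73, -0.684, 0.793], [0.0, 0.0, 0.0, 1.0]]
top 482.05803989775865 [[0.091, -0.974, 0.209, 0.265], [-0.996, -0.088, 0.023, 0.029], [-0.004, -0.21, -0.978, 1.066], [0.0, 0.0, 0.0, 1.0]]
{'time': 0.1, 'joint_positions': array([ 1.02392410e+00,  8.78393239e-02,  1.37209541e+00,  2.51287480e-07,
        1.68359371e+00, -1.03109749e-01]), 'qvel': array([-0.00034586, -0.00365956, -0.00343988, -0.00039751, -0.00083157,
       -0.00101333]), 'joint_torque': array([ 2.01008646e-03, -3.41253304e+01, -3.03301156e+01,  7.19879265e-02,
        3.04438127e-02, -1.07967248e-04]), 'tool_pos': array([0.23589595, 0.49631311, 0.21244795]), 'ee_rot': array([-3.13966717e+00, -1.99493452e-04,  2.69783001e+00]), 'wrist_force': array([-1.07978546,  0.0602938 ,  0.78206886]), 'wrist_torque': array([ 0.03570904,  0.01449647, -0.04157799]), 'width': 0.09436181084510127}
```

View pics/top_0.png

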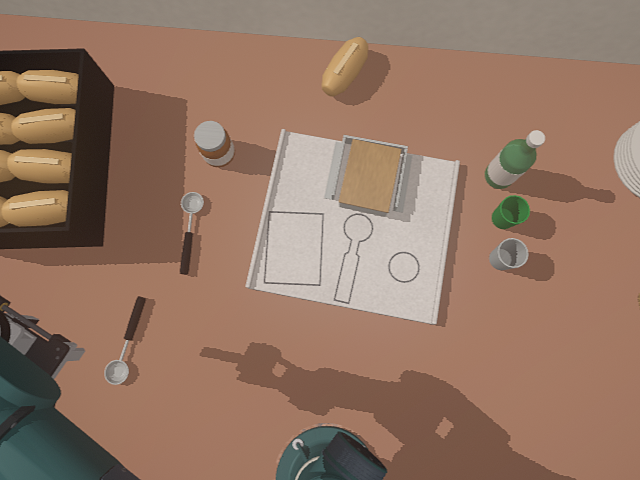

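View pics/side_0.png

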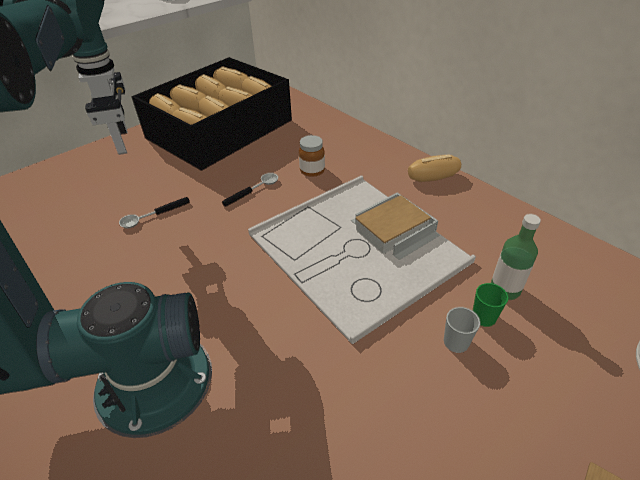

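The top view shows the box lid at about (371,175), the rectangle at (295,248), the circle at (404,267) and the spoon outline from (343,300) to (358,228). The steel tumbler is at (509,254), next to the green one at (511,212). There are two spoons, and the right-hand one is the target (bowl at (192,203), handle at (187,252)). The side view agrees.

```bash
python3 - <<'E'
from h import *
S={}
for n in('top','side'):
    im,d=load(n,'0'); P=cloud(n,d); S[n]=(im,d,P)
    hsv=cv2.cvtColor(im,cv2.COLOR_RGB2HSV)
    g=im.astype(int).max(2)
    # dark handle
    m=((g<60)).astype(np.uint8)
    k,l,st,c=cv2.connectedComponentsWithStats(m)
    for i in range(1,k):
        if 80<st[i,4]<3000:
            pts=np.argwhere(l==i)
            Z=P[l==i]; 
            print(n,'dark',st[i].tolist(),c[i].round(1), np.median(Z,0).round(3),'zmax',np.percentile(Z[:,2],95).round(4))
# heights along box lid, tray
for n,px in(('top',[(371,175),(420,240),(295,248),(404,267),(192,203),(187,252),(509,240),(509,268),(509,256)]),('side',[(397,217),(320,260),(300,233),(367,290),(461,315),(461,332),(270,179),(238,197)])):
    for u,v in px: print(n,(u,v),S[n][2][v,u].round(4))
E
```

```text
top dark [321, 432, 66, 48, 1024] [343.6 454.7] [ 0.089 -0.01   0.186] zmax 0.2126
side dark [76, 59, 38, 16, 263] [96.1 68.9] [0.228 0.467 0.397] zmax 0.4016
side dark [85, 72, 40, 42, 616] [107.6  98.6] [0.219 0.437 0.341] zmax 0.3437
side dark [116, 121, 11, 13, 82] [121.2 127.2] [0.256 0.537 0.221] zmax 0.2364
side dark [222, 187, 30, 20, 204] [236.5 196.4] [0.434 0.345 0.014] zmax 0.0186
side dark [155, 197, 35, 18, 231] [171.9 205.5] [0.283 0.436 0.013] zmax 0.019
top (371, 175) [ 0.6405 -0.0393  0.0589]
top (420, 240) [ 0.5149 -0.1623  0.0123]
top (295, 248) [0.4716 0.1143 0.0113]
top (404, 267) [ 0.4512 -0.1306  0.0088]
top (192, 203) [5.575e-01 3.625e-01 1.000e-04]
top (187, 252) [0.4392 0.3505 0.0202]
top (509, 240) [ 0.519  -0.3401  0.0666]
top (509, 268) [ 0.4612 -0.3452  0.0544]
top (509, 256) [ 0.4983 -0.3637  0.0036]
side (397, 217) [ 0.6454 -0.0513  0.058 ]
side (320, 260) [0.4368 0.0039 0.0131]
side (300, 233) [0.4664 0.1121 0.0096]
side (367, 290) [ 0.4514 -0.1359  0.0109]
side (461, 315) [ 0.513  -0.3335  0.0526]
side (461, 332) [ 0.4628 -0.3636  0.0749]
side (270, 179) [0.5605 0.3591 0.0019]
side (238, 197) [0.4358 0.3408 0.0128]
```

```bash
python3 - <<'E'
from h import *
for n,(x0,y0,x1,y1),s in(('top',(240,125,470,330),3),('side',(240,170,480,345),3)):
    im,d=load(n,'0'); c=im[y0:y1,x0:x1]; c=cv2.resize(c,None,fx=s,fy=s,interpolation=cv2.INTER_CUBIC); cv2.imwrite('pics/%s_crop.png'%n,c[:,:,::-1])
E
```

```text
(no output)
```

View pics/top_crop.png

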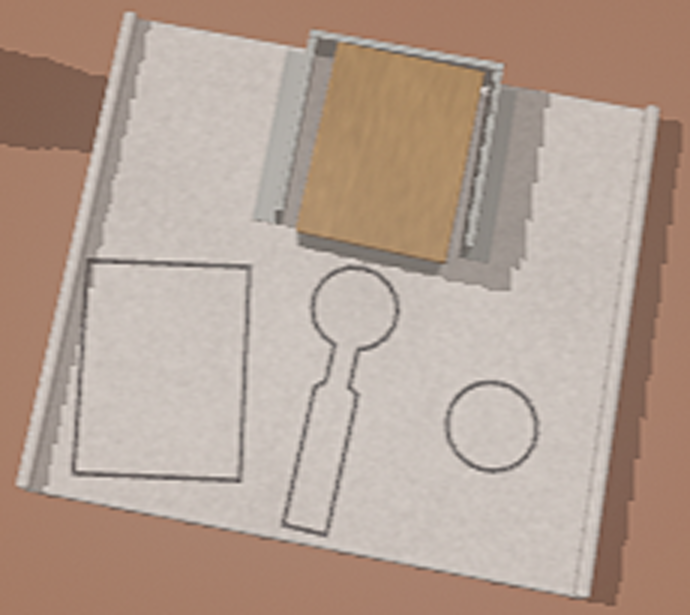

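```bash
cat > m.py <<'E'
from h import *
def comps(mask,amin=30):
    k,l,st,c=cv2.connectedComponentsWithStats(mask.astype(np.uint8))
    return [(st[i],c[i],l==i) for i in range(1,k) if st[i,4]>=amin]
def toz(n,mask_or_cnt,z):
    return np.array([onz(n,u,v,z)[:2] for u,v in mask_or_cnt])
def rect(n,cnt,z):
    W=toz(n,cnt.reshape(-1,2),z)
    (c,s,a)=cv2.minAreaRect((W*1000).astype(np.float32))
    if s[0]<s[1]: a-=90; s=s[::-1]
    a=(a+90)%180-90
    return np.round(c,1),np.round(s,1),round(a,2)
def lid(n,im):
    h=cv2.cvtColor(im,cv2.COLOR_RGB2HSV)
    m=(h[...,0]>12)&(h[...,0]<24)&(h[...,1]>90)&(h[...,2]>110)
    best=None
    for st,c,mm in comps(m,300):
        p=onz(n,*c,0.057)
        if 0.3<p[0]<0.75 and abs(p[1])<0.25: 
            if best is None or st[4]>best[0]: best=(st[4],mm)
    cnt=max(cv2.findContours(best[1].astype(np.uint8),cv2.RETR_EXTERNAL,cv2.CHAIN_APPROX_NONE)[0],key=cv2.contourArea)
    return rect(n,cnt,0.057)
def outlines(n,im):
    gray=cv2.cvtColor(im,cv2.COLOR_RGB2GRAY)
    bh=cv2.morphologyEx(gray,cv2.MORPH_BLACKHAT,np.ones((7,7)))
    return comps(bh>35,60)
E
python3 - <<'E'
from m import *
for n in('top','side'):
    im,d=load(n,'0')
    print(n,'lid',lid(n,im))
    for st,c,mm in outlines(n,im):
        p=onz(n,*c,0.012)
        if not(0.3<p[0]<0.8 and abs(p[1])<0.3): continue
        cs=cv2.findContours(mm.astype(np.uint8),cv2.RETR_CCOMP,cv2.CHAIN_APPROX_NONE)
        cnt=max(cs[0],key=cv2.contourArea)
        W=toz(n,cnt.reshape(-1,2),.012)
        print(n,st.tolist(),p.round(4),rect(n,cnt,.012), cv2.minEnclosingCircle((W*1000).astype(np.float32)))
E
```

```text
top lid (array([641.6, -37. ]), array([151. , 111.2]), -7.43)
top [263, 132, 61, 154, 763] [0.5402 0.1419 0.012 ] (array([568.6, 125.9]), array([358.6, 135.7]), 2.71) ((565.7342529296875, 122.15214538574219), 185.8458709716797)
top [380, 144, 26, 40, 91] [ 0.7051 -0.1033  0.012 ] (array([ 701.7, -103.9]), array([103.4,  50. ]), 27.34) ((691.313232421875, -83.92120361328125), 51.762874603271484)
top [340, 202, 49, 14, 81] [ 0.5762 -0.0395  0.012 ] (array([575. , -31.2]), array([111.1,  10.8]), 82.66) ((580.1456298828125, -31.873340606689453), 55.54767608642578)
top [334, 213, 40, 91, 374] [ 0.4638 -0.0121  0.012 ] (array([464.2,  -5.4]), array([205.3,  66.1]), -13.38) ((462.7760925292969, -12.399811744689941), 103.10955047607422)
top [250, 239, 15, 48, 129] [0.4368 0.1955 0.012 ] (array([430.9, 193.9]), array([107.3,  12.9]), -5.49) ((431.2855224609375, 198.2896728515625), 53.67364501953125)
top [388, 252, 32, 31, 166] [ 0.4517 -0.1293  0.012 ] (array([ 451.9, -129. ]), array([68.1, 67.2]), 49.1) ((451.41107177734375, -129.06060791015625), 34.83137130737305)Traceback (most recent call last):
  File "<stdin>", line 4, in <module>
  File "m.py", line 22, in lid
    return rect(n,cnt,0.057)
  File "m.py", line 8, in rect
    W=toz(n,cnt.reshape(-1,2),z)
  File "m.py", line 6, in toz
    return np.array([onz(n,u,v,z)[:2] for u,v in mask_or_cnt])
                     ~~~^^^^^^^^^
  File "h.py", line 12, in onz
    o,d=ray(n,u,v); return o+d*(z-o[2])/d[2]
        ~~~^^^^^^^
  File "h.py", line 9, in ray
    p=robot.camera_params(n);T=np.array(p['world_from_camera'])
ValueError: time passes only in moves, steps and waits
```

```bash
python3 - <<'E'
import re
s=open('h.py').read()
s=s.replace("from bench import robot\n","from bench import robot\nimport pickle,os\nif not os.path.exists('cam.pkl'):\n    pickle.dump({n:robot.camera_params(n) for n in('top','side')},open('cam.pkl','wb'))\nCP=pickle.load(open('cam.pkl','rb'))\n").replace("p=robot.camera_params(n)","p=CP[n]")
open('h.py','w').write(s)
E
python3 - <<'E'
from m import *
for n in('top','side'):
    im,d=load(n,'0')
    print(n,'lid',lid(n,im))
    gray=cv2.cvtColor(im,cv2.COLOR_RGB2GRAY)
    bh=cv2.morphologyEx(gray,cv2.MORPH_BLACKHAT,np.ones((7,7)))
    for st,c,mm in comps(bh<25,150):
        p=onz(n,*c,0.012)
        if st[4]>8000 or not(0.3<p[0]<0.8 and abs(p[1])<0.3): continue
        cnt=max(cv2.findContours(mm.astype(np.uint8),cv2.RETR_EXTERNAL,cv2.CHAIN_APPROX_NONE)[0],key=cv2.contourArea)
        W=toz(n,cnt.reshape(-1,2),.012)
        print(n,st.tolist(),p.round(4),rect(n,cnt,.012), cv2.minEnclosingCircle((W*1000).astype(np.float32)))
E
```

```text
top lid (array([641.6, -37. ]), array([151. , 111.2]), -7.43)
top [266, 213, 56, 71, 3625] [0.471  0.1171 0.012 ] (array([472.6, 117.9]), array([157.6, 118.3]), 2.76) ((472.315673828125, 116.7964096069336), 96.35433959960938)
top [336, 215, 35, 87, 1171] [ 0.4711 -0.0132  0.012 ] (array([462.7, -11. ]), array([196.2,  56.6]), -8.93) ((462.2901306152344, -12.578590393066406), 98.33810424804688)
top [390, 254, 28, 27, 595] [ 0.4509 -0.129   0.012 ] (array([ 450.7, -129.1]), array([59.9, 58.1]), -84.8) ((451.2866516113281, -128.95738220214844), 30.57630729675293)
side lid (array([638.4, -43.8]), array([150.2, 114.4]), -7.54)
side [264, 209, 75, 50, 1877] [0.4672 0.1095 0.012 ] (array([470.9, 111.9]), array([156.1, 115.3]), 2.68) ((470.9270324707031, 111.86943054199219), 94.85198974609375)
side [296, 240, 73, 41, 714] [ 0.4661 -0.0175  0.012 ] (array([461. , -15.1]), array([194.7,  54.5]), -9.41) ((460.8478088378906, -16.439815521240234), 97.52049255371094)
side [353, 280, 27, 20, 437] [ 0.4494 -0.1337  0.012 ] (array([ 450.4, -133.5]), array([58.4, 55.3]), -43.64) ((449.6427917480469, -133.22267150878906), 30.242399215698242)
```

```bash
python3 - <<'E'
from h import *
a=[onz('top',u,v,.022) for u,v in((283.3,129.3),(246.7,287.3),(458.3,160.7),(436.7,324))]
a=np.array(a)[:,:2]; print(a.round(4))
for i,j in((1,0),(3,2),(0,2),(1,3)):
    e=a[j]-a[i]; print(np.hypot(*e).round(4),np.degrees(np.arctan2(e[1],e[0])).round(2))
c=a.mean(0); th=np.radians(-9)
e=a[0]-a[1]+a[2]-a[3]; th=np.arctan2(e[1],e[0]); print('yaw',np.degrees(th))
R=np.array([[np.cos(th),-np.sin(th)],[np.sin(th),np.cos(th)]])
# tray frame: origin at c - 80mm along x
o=c-R@[.080,0]
print('tray origin',o)
for nm,p in(('box',(.6416,-.037)),('rect',(.4726,.1179)),('circ',(.4512,-.129)),('spoonrect',(.4627,-.011))):
    print(nm,(R.T@(np.array(p)-o)).round(4))
# guide: front corners of plates px (crop) left (268,220), right(480,262) top z=.047
for u,v in((240+278/3,125+218/3),(240+473/3,125+245/3),(240+312/3,125+33/3),(240+500/3,125+66/3)):
    p=onz('top',u,v,.047)[:2]; print('guide',p.round(4),(R.T@(p-o)).round(4))
# spoon and cup
for n in('top','side'):
    im,d=load(n,'0'); P=cloud(n,d); g=im.astype(int).max(2)
    r=(slice(185,285),slice(165,215)) if n=='top' else (slice(165,215),slice(210,285))
    pts=P[r].reshape(-1,3); m=(g[r]<60).reshape(-1); 
    q=[onz(n,u+r[1].start,v+r[0].start,.010)[:2] for v,u in np.argwhere((g[r]<60))]
    (cc,s,ang)=cv2.minAreaRect((np.array(q)*1000).astype(np.float32)); print(n,'handle',cc,s,ang)
    x=im.astype(int); hs=cv2.cvtColor(im,cv2.COLOR_RGB2HSV)[r]
    mm=((hs[...,1]<60)&(hs[...,2]>90)).astype(np.uint8)
    k,l,st,c=cv2.connectedComponentsWithStats(mm); i=1+np.argmax(st[1:,4]); print(st[i])
    cnt=max(cv2.findContours((l==i).astype(np.uint8),0,1)[0],key=cv2.contourArea).reshape(-1,2)
    W=np.array([onz(n,u+r[1].start,v+r[0].start,.012)[:2]*1000 for u,v in cnt],np.float32); print('bowl',cv2.minEnclosingCircle(W))
    x0,y0,x1,y1=(160,180,220,290) if n=='top' else (210,165,290,215)
    a1=cv2.resize(im[y0:y1,x0:x1],None,fx=5,fy=5,interpolation=cv2.INTER_CUBIC)
    x0,y0,x1,y1=(480,190,540,280) if n=='top' else (435,275,515,360)
    b1=cv2.resize(im[y0:y1,x0:x1],None,fx=5,fy=5,interpolation=cv2.INTER_CUBIC)
    H=max(a1.shape[0],b1.shape[0]); o1=np.zeros((H,a1.shape[1]+b1.shape[1],3),np.uint8); o1[:a1.shape[0],:a1.shape[1]]=a1; o1[:b1.shape[0],a1.shape[1]:]=b1
    cv2.imwrite('pics/sc_%s.png'%n,o1[:,:,::-1])
E
```

```text
[[ 0.748   0.1698]
 [ 0.3734  0.2089]
 [ 0.7068 -0.2388]
 [ 0.3322 -0.205 ]]
0.3767 -5.96
0.3761 -5.15
0.4107 -95.76
0.416 -95.68
yaw -5.556909894405977
tray origin [ 0.46047932 -0.00853104]
box [ 0.183  -0.0108]
rect [-0.0002  0.127 ]
circ [ 0.0024 -0.1208]
spoonrect [ 0.0024 -0.0022]
guide [0.5847 0.0404] [0.119  0.0607]
guide [ 0.5771 -0.1035] [ 0.1252 -0.0832]
guide [0.7325 0.0275] [0.2673 0.0622]
guide [ 0.7186 -0.1155] [ 0.2673 -0.0814]
top handle (438.90679931640625, 355.63861083984375) (91.77631378173828, 16.36989402770996) 1.5300805568695068
[ 15   7  24  40 450]
bowl ((534.8441772460938, 357.3872985839844), 46.36953353881836)
side handle (466.76348876953125, 418.7756042480469) (212.7530975341797, 88.38180541992188) 67.38787078857422
[ 42   8  26  16 176]
bowl ((534.8217163085938, 352.7619934082031), 46.01418685913086)
```

View pics/sc_top.png

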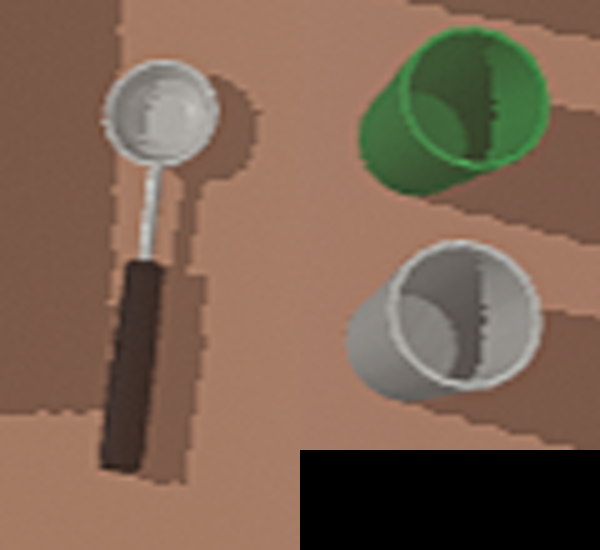

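View pics/sc_side.png

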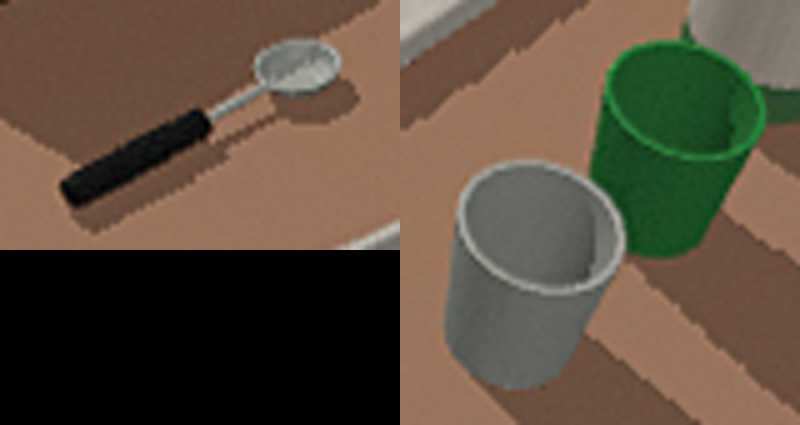

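```bash
cat > plan.py <<'E'
import sys,json
from h import *
# plan.py x y z yawdeg nrows : equal rows from the measured pose
def rows(cur,yaw,tgt,tyaw,n):
    dth=(tyaw-yaw+np.pi)%(2*np.pi)-np.pi
    dp=(np.array(tgt)-cur)/n; out=[]
    for i in range(n):
        y=yaw+dth*i/n
        tx=np.array([np.cos(y),np.sin(y),0]);ty=np.array([np.sin(y),-np.cos(y),0])
        out.append([float(round(v,3)) for v in(dp@tx/.2,dp@ty/.2,-dp[2]/.2,-dth/n/(np.pi/2))])
    return out
if __name__=='__main__':
    a=list(map(float,sys.argv[1:])); o=robot.get_obs()
    yaw=o['ee_rot'][2]
    print(o['tool_pos'].round(4),np.degrees(o['ee_rot']).round(2),o['wrist_force'].round(2),round(o['time'],2))
    for r in rows(o['tool_pos'],yaw,a[:3],np.radians(a[3]),int(a[4])): print(json.dumps(r))
E
python3 plan.py 0.64 -0.04 0.17 82.5 14; sed -n 1,5p /dev/null; python3 -m crank --help | head -20
```

```text
[0.2359 0.4963 0.2124] [-1.7989e+02 -1.0000e-02  1.5457e+02] [-1.08  0.06  0.78] 0.1
[-0.213, -0.111, 0.015, 0.057]
[-0.222, -0.092, 0.015, 0.057]
[-0.229, -0.071, 0.015, 0.057]
[-0.234, -0.05, 0.015, 0.057]
[-0.238, -0.029, 0.015, 0.057]
[-0.24, -0.008, 0.015, 0.057]
[-0.239, 0.014, 0.015, 0.057]
[-0.237, 0.035, 0.015, 0.057]
[-0.233, 0.056, 0.015, 0.057]
[-0.227, 0.077, 0.015, 0.057]
[-0.219, 0.097, 0.015, 0.057]
[-0.21, 0.116, 0.015, 0.057]
[-0.198, 0.135, 0.015, 0.057]
[-0.185, 0.152, 0.015, 0.057]invalid input: not JSON, or not a number
```

```bash
python3 -m crank '[[-0.213,-0.111,0.015,0.057],[-0.222,-0.092,0.015,0.057],[-0.229,-0.071,0.015,0.057],[-0.234,-0.05,0.015,0.057],[-0.238,-0.029,0.015,0.057],[-0.24,-0.008,0.015,0.057],[-0.239,0.014,0.015,0.057],[-0.237,0.035,0.015,0.057],[-0.233,0.056,0.015,0.057],[-0.227,0.077,0.015,0.057]]' -0.3; python3 plan.py 0.64 -0.04 0.09 82.5 8
```

```text
time: 1.35
tool_pos: [0.5257, 0.1127, 0.1828]
ee_rot: [-3.141, -0.0, 1.799]
wrist_force: [0.8, 1.1, 1.1]
width: 0.0609
[0.5257 0.1127 0.1828] [-1.7995e+02 -2.0000e-02  1.0310e+02] [0.79 1.11 1.1 ] 1.35
[-0.109, 0.048, 0.058, 0.029]
[-0.107, 0.053, 0.058, 0.029]
[-0.104, 0.058, 0.058, 0.029]
[-0.102, 0.062, 0.058, 0.029]
[-0.099, 0.067, 0.058, 0.029]
[-0.096, 0.071, 0.058, 0.029]
[-0.092, 0.075, 0.058, 0.029]
[-0.089, 0.079, 0.058, 0.029]
```

```bash
python3 -m crank '[[-0.109,0.048,0.058,0.029],[-0.107,0.053,0.058,0.029],[-0.104,0.058,0.058,0.029],[-0.102,0.062,0.058,0.029],[-0.099,0.067,0.058,0.029],[-0.096,0.071,0.058,0.029],[-0.092,0.075,0.058,0.029],[-0.089,0.079,0.058,0.029],[0,0,0,0],[0,0,0,0]]'; python3 - <<'E'
from h import *
for n in('top','side'): snap(n,'1')
a=np.vstack([load('top','1')[0][100:300,230:480],]); b=load('side','1')[0][130:330,250:500]
cv2.imwrite('pics/a1.png',cv2.resize(np.hstack([a,b]),None,fx=1.6,fy=1.6)[:,:,::-1])
E
```

```text
time: 2.6
tool_pos: [0.6397, -0.0382, 0.0908]
ee_rot: [-3.141, -0.001, 1.438]
wrist_force: [0.2, -0.1, -0.2]
width: 0.0609
```

View pics/a1.png

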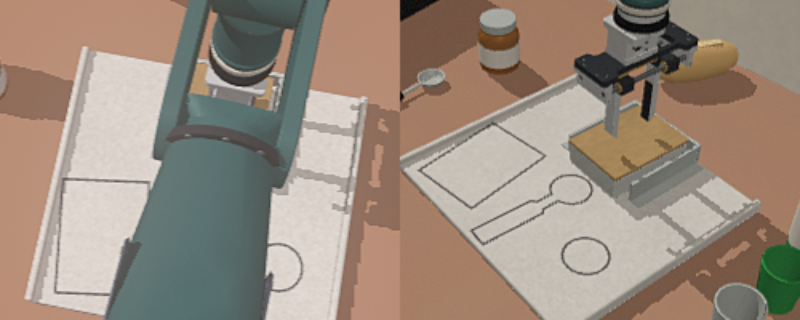

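```bash
python3 -m crank '[[0,0,0.018,0],[0,0,0.018,0],[0,0,0.018,0],[0,0,0.018,0],[0,0,0.018,0],[0,0,0.009,0],[0,0,0.005,0],[0,0,0.005,0],[0,0,0.005,0],[0,0,0.005,0]]'
```

```text
time: 3.95
tool_pos: [0.6397, -0.0384, 0.0669]
ee_rot: [3.141, -0.0, 1.438]
wrist_force: [0.6, -0.0, 0.7]
width: 0.0614
```

```bash
python3 -m crank '[[0,0,0.004,0],[0,0,0.004,0],[0,0,0.003,0],[0,0,0.003,0],[0,0,0,0],[0,0,0,0],[0,0,0,0],[0,0,0,0],[0,0,0,0],[0,0,0,0]]'
```

```text
time: 5.2
tool_pos: [0.6397, -0.0385, 0.0653]
ee_rot: [3.141, -0.0, 1.438]
wrist_force: [-2.3, -0.0, 5.4]
width: 0.0614
```

```bash
python3 -m crank '[[0,0,0.003,0],[0,0,0.003,0],[0,0,0,0],[0,0,0,0],[0,0,0,0],[0,0,0,0],[0,0,0,0],[0,0,0,0],[0,0,0,0],[0,0,0,0]]'
```

```text
time: 6.45
tool_pos: [0.6399, -0.0385, 0.0653]
ee_rot: [3.14, -0.0, 1.438]
wrist_force: [-3.5, 1.0, 9.1]
width: 0.0611
```

```bash
python3 -m crank '[[0,0,0.003,0],[0,-0.015,0,0],[-0.001,-0.03,0,0],[-0.001,-0.03,0,0],[-0.001,-0.03,0,0],[-0.001,-0.03,0,0],[-0.001,-0.03,0,0],[-0.001,-0.03,0,0],[-0.001,-0.015,0,0],[0,0,0,0]]'; python3 - <<'E'
from m import *
im,_=snap('side','2'); print(lid('side',im))
E
```

```text
time: 7.7
tool_pos: [0.6007, -0.0347, 0.0655]
ee_rot: [3.134, -0.0, 1.438]
wrist_force: [2.3, -1.0, 6.9]
width: 0.0612
(array([599.9, -39.9]), array([151.4, 114.4]), -7.52)
```

View pics/side_2.png

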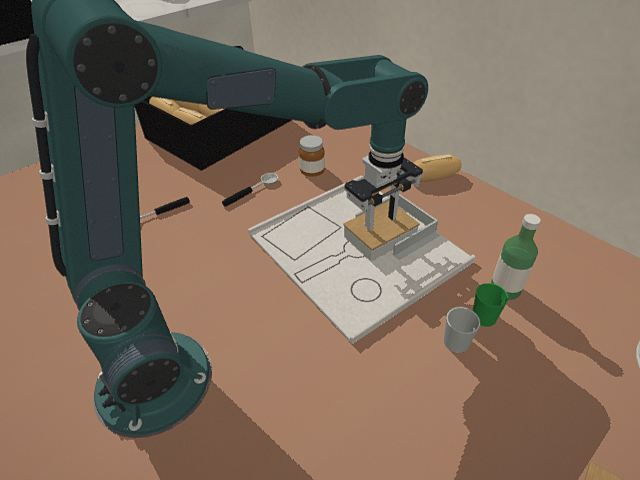

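```bash
python3 -m crank '[[0,0,0.003,0],[0,-0.02,0.003,0],[-0.001,-0.04,0.001,0],[-0.002,-0.05,0.001,0],[-0.002,-0.05,0.001,0],[-0.002,-0.05,0.001,0],[-0.002,-0.05,0.001,0],[-0.002,-0.05,0.001,0],[-0.001,-0.02,0,0],[0,0,0,0]]'; python3 - <<'E'
from m import *
im,_=snap('side','3'); print(lid('side',im))
E
```

```text
time: 9.0
tool_pos: [0.5372, -0.0287, 0.0655]
ee_rot: [3.128, 0.0, 1.438]
wrist_force: [3.1, -0.6, 14.2]
width: 0.061
(array([536.3, -34.5]), array([150.7, 113.1]), -7.54)
```

```bash
python3 -m crank '[[0,0,-0.003,0],[0,-0.02,0,0],[-0.001,-0.04,0.001,0],[-0.002,-0.05,0,0],[-0.002,-0.05,0.001,0],[-0.002,-0.05,0,0],[-0.001,-0.04,0,0],[0,-0.02,0,0],[0,0,0,0],[0,0,0,0]]'; python3 - <<'E'
from m import *
im,_=snap('side','4'); print(lid('side',im))
E
```

```text
time: 10.3
tool_pos: [0.4837, -0.0232, 0.0655]
ee_rot: [3.128, 0.0, 1.438]
wrist_force: [3.2, -0.4, 14.5]
width: 0.0612
(array([483.4, -29.3]), array([151.2, 112.3]), -8.05)
```

View pics/side_4.png

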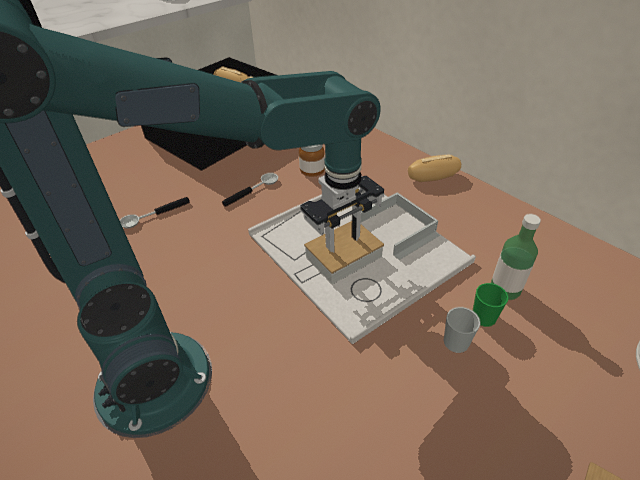

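```bash
python3 plan.py 0.4772 0.0768 0.0655 88.9 8
```

```text
[ 0.4837 -0.0232  0.0655] [1.7921e+02 2.0000e-02 8.2390e+01] [ 3.2  -1.07 13.84] 10.35
[0.061, -0.012, 0.0, -0.009]
[0.062, -0.011, 0.0, -0.009]
[0.062, -0.011, 0.0, -0.009]
[0.062, -0.01, 0.0, -0.009]
[0.062, -0.009, 0.0, -0.009]
[0.062, -0.008, 0.0, -0.009]
[0.062, -0.007, 0.0, -0.009]
[0.062, -0.006, 0.0, -0.009]
```

```bash
python3 -m crank '[[0.02,-0.004,-0.003,-0.004],[0.04,-0.008,0,-0.006],[0.062,-0.011,0,-0.009],[0.062,-0.010,0,-0.009],[0.062,-0.010,0,-0.009],[0.062,-0.009,0,-0.009],[0.062,-0.008,0,-0.009],[0.062,-0.008,0,-0.008],[0.04,-0.004,0,-0.006],[0.02,-0.002,0,-0.003]]'; python3 - <<'E'
from m import *
im,_=snap('side','5'); print(lid('side',im))
im,_=snap('top','5'); print(lid('top',im))
E
```

```text
time: 11.6
tool_pos: [0.4757, 0.0755, 0.0654]
ee_rot: [3.131, 0.004, 1.552]
wrist_force: [0.9, -5.0, 15.0]
width: 0.0612
(array([469.6,  43.1]), array([150.2, 113.7]), -26.79)
(array([486.3,   9.2]), array([89.3, 47.5]), -25.77)
```

View pics/side_5.png

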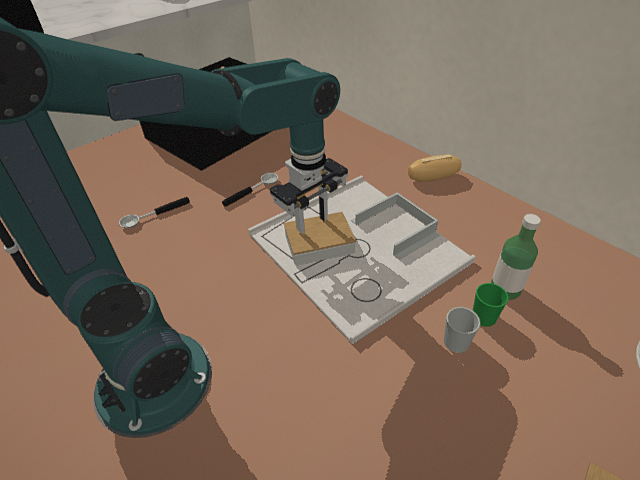

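Sideways, the box slipped and turned: its yaw is now about -27° and it sits flat on the tray. I'll lift, re-centre over the lid with wider fingers, and drag more slowly.

```bash
python3 plan.py 0.471 0.046 0.0655 63.2 5
```

```text
[0.4756 0.0759 0.0654] [1.7941e+02 1.5000e-01 8.8910e+01] [ 0.07 -3.03 14.73] 11.7
[-0.03, -0.004, -0.0, 0.057]
[-0.03, -0.001, -0.0, 0.057]
[-0.03, 0.001, -0.0, 0.057]
[-0.03, 0.004, -0.0, 0.057]
[-0.029, 0.007, -0.0, 0.057]
```

```bash
python3 -m crank '[[0,0,-0.02,0],[0,0,-0.03,0],[0,0,-0.02,0],[-0.03,-0.004,0,0.057],[-0.03,-0.001,0,0.057],[-0.03,0.001,0,0.057],[-0.03,0.004,0,0.057],[-0.029,0.007,0,0.057],[0,0,0,0],[0,0,0,0]]' -1; python3 - <<'E'
from m import *
im,_=snap('side','6'); print(lid('side',im))
cv2.imwrite('pics/a6.png',cv2.resize(im[120:330,230:480],None,fx=3,fy=2.8)[:,:,::-1][:600])
E
```

```text
time: 12.95
tool_pos: [0.467, 0.0474, 0.0745]
ee_rot: [-3.141, -0.0, 1.105]
wrist_force: [0.3, 0.8, 0.3]
width: 0.0939
(array([470.8,  45.5]), array([151.2, 112.1]), -27.45)
```

View pics/a6.png

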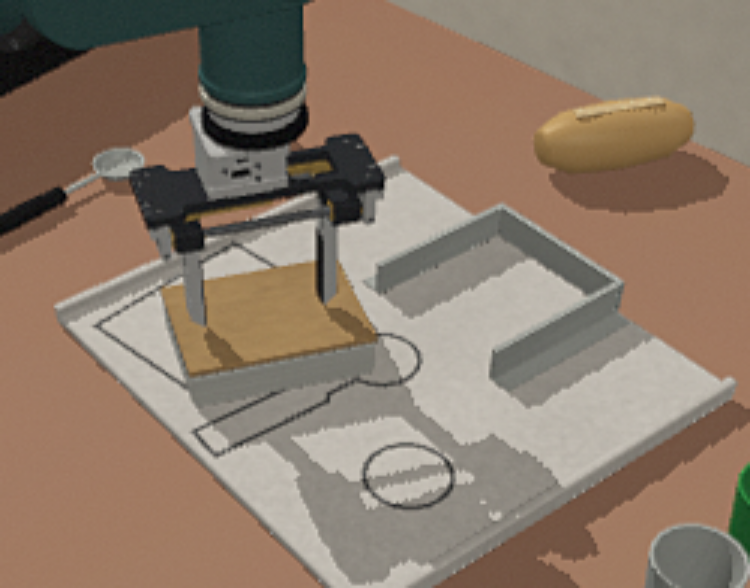

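```bash
python3 -m crank '[[0.016,0.02,0.008,0],[0,0,0.01,0],[0,0,0.01,0],[0,0,0.008,0],[0,0,0.005,0],[0,0,0.005,0],[0,0,0.005,0],[0,0,0.005,0],[0,0,0.005,0],[0,0,0,0]]'
```

```text
time: 14.25
tool_pos: [0.4725, 0.0483, 0.0652]
ee_rot: [3.14, -0.001, 1.103]
wrist_force: [-4.4, 0.2, 12.6]
width: 0.0941
```

```bash
python3 plan.py 0.4725 0.073 0.0652 75.2 9
```

```text
[0.4725 0.0483 0.0652] [ 1.7993e+02 -4.0000e-02  6.3230e+01] [-4.39  0.21 12.59] 14.25
[0.012, -0.006, -0.0, -0.015]
[0.012, -0.006, -0.0, -0.015]
[0.013, -0.006, -0.0, -0.015]
[0.013, -0.005, -0.0, -0.015]
[0.013, -0.005, -0.0, -0.015]
[0.013, -0.005, -0.0, -0.015]
[0.013, -0.004, -0.0, -0.015]
[0.013, -0.004, -0.0, -0.015]
[0.013, -0.004, -0.0, -0.015]
```

```bash
python3 -m crank '[[0.006,-0.003,0.001,-0.008],[0.012,-0.006,0,-0.015],[0.013,-0.006,0,-0.015],[0.013,-0.006,0,-0.015],[0.013,-0.005,0,-0.015],[0.013,-0.005,0,-0.015],[0.013,-0.005,0,-0.015],[0.013,-0.004,0,-0.015],[0.013,-0.004,0,-0.015],[0.006,-0.002,0,-0.008]]'; python3 - <<'E'
from m import *
im,_=snap('side','7'); print(lid('side',im))
E
```

```text
time: 15.5
tool_pos: [0.4748, 0.072, 0.0655]
ee_rot: [3.134, 0.001, 1.318]
wrist_force: [1.7, -3.4, 8.7]
width: 0.094
(array([468.4,  51.9]), array([149.8, 111.4]), -30.34)
```

```bash
python3 -m crank '[[0,0,-0.03,0],[0,0,-0.04,0],[-0.02,0.058,0,0],[-0.02,0.058,0,0],[-0.02,0.058,0,0],[-0.02,0.058,0,0],[0,0,0,0],[0,0,0,0],[0,0,0.015,0],[0,0,0.015,0]]' 1
```

```text
time: 16.8
tool_pos: [0.5125, 0.0462, 0.0701]
ee_rot: [-3.141, -0.0, 1.317]
wrist_force: [0.4, 0.4, 0.5]
width: 0.0008
```

```bash
python3 -m crank '[[0,0,0.008,0],[0,0,0.008,0],[0,0,0.005,0],[0,0,0.005,0],[0,0,0.005,0],[0,0,0.005,0],[0,0,0.005,0],[0,0,0.004,0],[0,0,0,0],[0,0,0,0]]'
```

```text
time: 18.05
tool_pos: [0.514, 0.046, 0.0652]
ee_rot: [3.138, -0.001, 1.317]
wrist_force: [-5.5, 0.0, 15.8]
width: 0.0001
```

```bash
python3 -m crank '[[0.01,-0.003,-0.003,0],[0.024,-0.006,0,0],[0.024,-0.006,0,0],[0.024,-0.006,0,0],[0.024,-0.006,0,0],[0.024,-0.006,0,0],[0.024,-0.006,0,0],[0.024,-0.006,0,0],[0.024,-0.006,0,0],[0.01,-0.003,0,0]]'; python3 - <<'E'
from m import *
im,_=snap('side','8'); print(lid('side',im)); print(robot.get_obs()['wrist_torque'])
cv2.imwrite('pics/a8.png',cv2.resize(im[120:330,230:480],None,fx=3,fy=2.8)[:,:,::-1][:600])
E
```

```text
time: 19.3
tool_pos: [0.5159, 0.0885, 0.0653]
ee_rot: [3.134, 0.001, 1.317]
wrist_force: [-1.3, -3.7, 8.7]
width: 0.0001
(array([470. ,  80.1]), array([150.2, 114.8]), -15.69)
[-0.61724113  0.05294872  0.04494465]
```

View pics/a8.png

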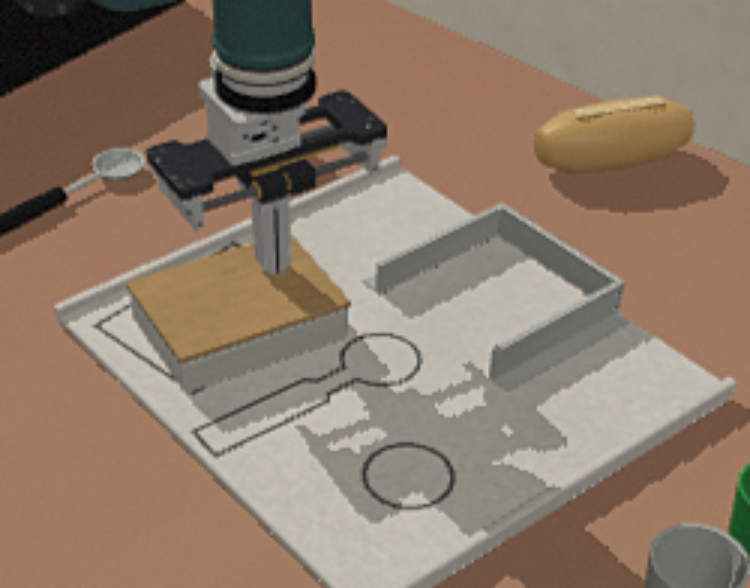

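```bash
python3 -m crank '[[0.01,-0.003,0.004,0],[0.024,-0.006,0,0],[0.024,-0.006,0,0],[0.024,-0.006,0,0],[0.024,-0.006,0,0],[0.024,-0.006,0,0],[0.024,-0.006,0,0],[0.024,-0.006,0,0],[0.024,-0.006,0,0],[0.012,-0.003,0,0]]'; python3 - <<'E'
from m import *
im,_=snap('side','9'); print(lid('side',im))
E
```

```text
time: 20.6
tool_pos: [0.5165, 0.1327, 0.0652]
ee_rot: [3.133, 0.0, 1.317]
wrist_force: [-0.3, -3.8, 12.5]
width: 0.0003
(array([473.5, 111.6]), array([150.9, 115.5]), -2.01)
```

```bash
python3 -m crank '[[0.012,-0.006,0,0],[0.012,-0.006,0,0],[0,0,0,0],[0,0,-0.03,0],[0,0,-0.04,0],[-0.052,-0.098,0,0],[-0.052,-0.098,0,0],[-0.052,-0.098,0,0],[-0.052,-0.098,0,0],[0,0,0.01,0]]'; python3 - <<'E'
from m import *
im,_=snap('side','10'); print(lid('side',im),robot.get_obs()['tool_pos'])
E
```

```text
time: 21.9
tool_pos: [0.4248, 0.1185, 0.0729]
ee_rot: [-3.141, -0.0, 1.317]
wrist_force: [0.1, -0.6, -1.2]
width: 0.0005
(array([473.4, 115.4]), array([152. , 114.8]), -0.19) [0.4255748  0.11856812 0.07276602]
```

```bash
python3 -m crank '[[0,0,0.01,0],[0,0,0.01,0],[0,0,0.005,0],[0,0,0.005,0],[0,0,0.005,0],[0,0,0.005,0],[0,0,0.005,0],[0,0,0.005,0],[0,0,0.004,0],[0,0,0,0]]'
```

```text
time: 23.2
tool_pos: [0.4267, 0.1187, 0.0652]
ee_rot: [3.139, -0.001, 1.317]
wrist_force: [-4.2, -1.4, 12.3]
width: 0.0004
```

```bash
python3 -m crank '[[-0.009,-0.002,0,0],[-0.009,-0.002,0,0],[-0.01,-0.002,0,0],[-0.01,-0.002,0,0],[0,0,0,0],[0,0,0,0],[0,0,0,0],[0,0,0,0],[0,0,0,0],[0,0,0,0]]'; python3 - <<'E'
from m import *
im,_=snap('side','11'); print(lid('side',im),robot.get_obs()['tool_pos'])
E
```

```text
time: 24.45
tool_pos: [0.4253, 0.1127, 0.0652]
ee_rot: [3.135, -0.005, 1.317]
wrist_force: [0.7, 3.1, 8.8]
width: 0.0005
(array([472.8, 114. ]), array([151.1, 112.3]), 2.02) [0.42534445 0.11268581 0.06524496]
```

```bash
python3 -m crank '[[-0.007,-0.005,0.002,0],[-0.008,-0.005,0,0],[0,0,0,0],[0,0,0,0],[0,0,-0.03,0],[0,0,-0.04,0],[0,0,-0.15,0],[0,0,-0.2,0],[-0.2,0,-0.1,0],[-0.25,0,0,0]]' -1; python3 - <<'E'
from m import *
for n in('side','top'):
    im,_=snap(n,'12'); print(lid(n,im),robot.get_obs()['tool_pos'])
im=load('side','12')[0]
cv2.imwrite('pics/a12.png',cv2.resize(im[120:330,230:480],None,fx=3,fy=2.8)[:,:,::-1][:600])
E
```

```text
time: 25.75
tool_pos: [0.3979, 0.0216, 0.1681]
ee_rot: [3.138, -0.001, 1.32]
wrist_force: [-0.3, 0.2, 0.1]
width: 0.0933
(array([456.1, 114.2]), array([151.4, 112.2]), 1.14) [0.39576532 0.0163321  0.16689428]
(array([457.3, 150.7]), array([150.6,  49.9]), 0.44) [0.39625203 0.01899891 0.16629768]
```

View pics/a12.png

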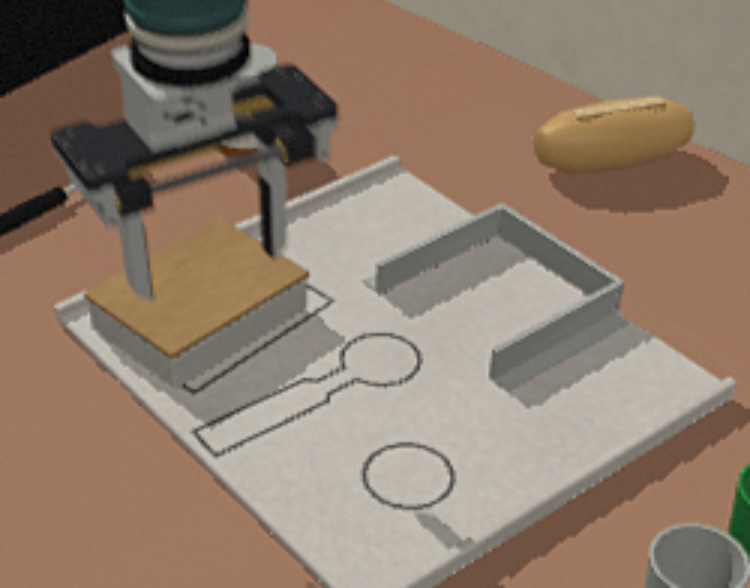

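View pics/top_12.png

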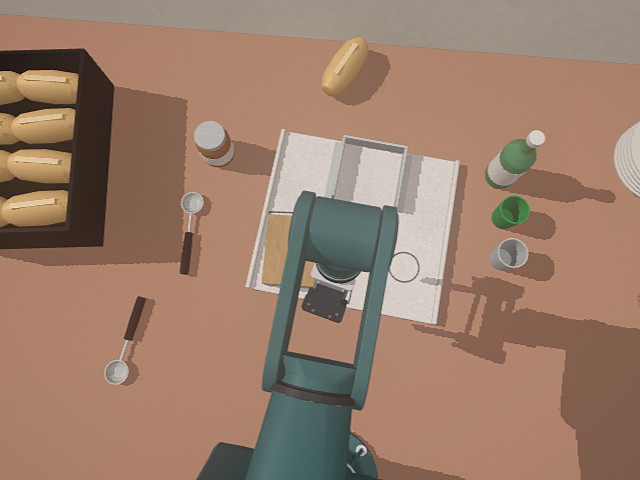

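Setting the gripper open took effect at the start of that call, while the fingers were still pressed on the lid, and pushed the box about 15 mm in -x. I'll drag it back and lift before opening from now on.

```bash
python3 plan.py 0.467 0.099 0.075 75.5 6
```

```text
[0.3963 0.019  0.1663] [1.7997e+02 9.0000e-02 7.5150e+01] [ 0.25  0.33 -0.58] 25.85
[0.08, 0.04, 0.076, -0.001]
[0.08, 0.04, 0.076, -0.001]
[0.079, 0.04, 0.076, -0.001]
[0.079, 0.04, 0.076, -0.001]
[0.079, 0.04, 0.076, -0.001]
[0.079, 0.04, 0.076, -0.001]
```

```bash
python3 -m crank '[[0.02,0.01,0,0],[0.04,0.02,0.05,0],[0.08,0.04,0.08,0],[0.08,0.04,0.08,0],[0.08,0.04,0.08,0],[0.08,0.04,0.08,0],[0.06,0.03,0.05,0],[0.04,0.02,0.035,0],[0,0,0,0],[0,0,0,0]]' 1
```

```text
time: 27.1
tool_pos: [0.4679, 0.1028, 0.0754]
ee_rot: [3.141, -0.0, 1.317]
wrist_force: [0.5, 0.3, 0.6]
width: 0.0009
```

```bash
python3 -m crank '[[-0.018,0.004,0.012,0],[0,0,0.012,0],[0,0,0.01,0],[0,0,0.006,0],[0,0,0.005,0],[0,0,0.005,0],[0,0,0.005,0],[0,0,0.005,0],[0,0,0.005,0],[0,0,0.004,0]]'
```

```text
time: 28.35
tool_pos: [0.4688, 0.0994, 0.0651]
ee_rot: [3.138, -0.001, 1.317]
wrist_force: [-6.2, -0.2, 20.1]
width: 0.0005
```

```bash
python3 -m crank '[[0,0,-0.006,0],[0.001,0.013,0,0],[0.001,0.013,0,0],[0.001,0.013,0,0],[0.001,0.013,0,0],[0.001,0.013,0,0],[0,0.013,0,0],[0,0,0,0],[0,0,0,0],[0,0,0,0]]'; python3 - <<'E'
from m import *
im,_=snap('side','13'); print(lid('side',im),robot.get_obs()['tool_pos'])
E
```

```text
time: 29.6
tool_pos: [0.4842, 0.0969, 0.0652]
ee_rot: [3.138, -0.002, 1.317]
wrist_force: [-3.7, 0.1, 11.1]
width: 0.0004
(array([470.6, 110.5]), array([151.5, 114.8]), 2.9) [0.48414787 0.09690575 0.06520358]
```

```bash
python3 -m crank '[[0,0,-0.01,0],[0,0,-0.015,0],[0,0,-0.03,0],[0,0,-0.1,0],[0,0,-0.2,0],[-0.05,0,-0.2,0],[-0.2,0,-0.1,0],[-0.25,0,0,0.05],[-0.25,0,0,0.1],[-0.25,0,0,0.1]]'; python3 - <<'E'
from m import *
im,_=snap('side','14'); print(lid('side',im),robot.get_obs()['tool_pos'])
cv2.imwrite('pics/a14.png',cv2.resize(im[120:330,230:480],None,fx=3,fy=2.8)[:,:,::-1][:600])
gray=cv2.cvtColor(im,cv2.COLOR_RGB2GRAY)
E
```

```text
time: 30.9
tool_pos: [0.4174, -0.0934, 0.1933]
ee_rot: [3.141, 0.0, 0.919]
wrist_force: [0.0, -1.4, 0.4]
width: 0.0004
(array([470.9, 110.5]), array([152. , 114.8]), 2.9) [ 0.41481584 -0.09791915  0.19332312]
```

View pics/a14.png

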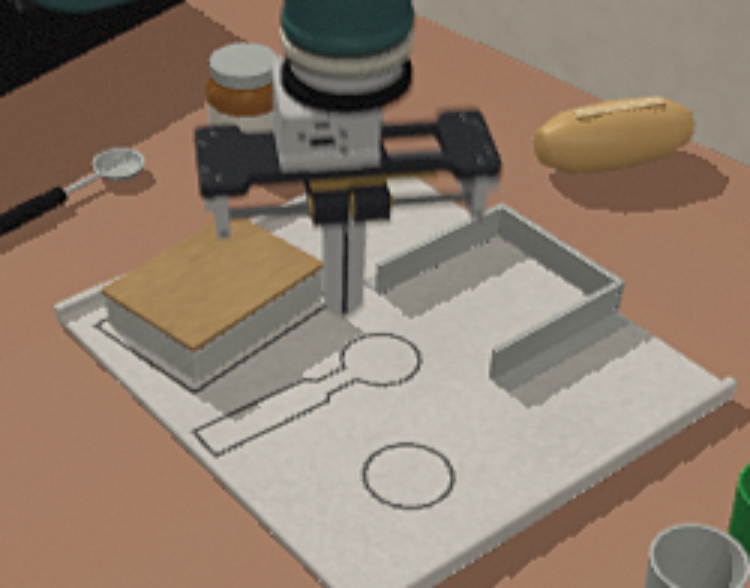

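```bash
python3 - <<'E'
from h import *
print('cup rim top',onz('top',513,253,.075).round(4),'side',onz('side',463.2,320.4,.075).round(4))
print('green top',onz('top',480+(475-300)/5,190+98/5,.075).round(4),'side',onz('side',435+(685-400)/5,275+100/5,.075).round(4))
# triangulate
def tri(a,b):
    o1,d1=ray('top',*a);o2,d2=ray('side',*b)
    A=np.stack([d1,-d2],1);t=np.linalg.lstsq(A,o2-o1,rcond=None)[0]
    p,q=o1+d1*t[0],o2+d2*t[1]; return ((p+q)/2).round(4),np.linalg.norm(p-q).round(4)
print(tri((513,253),(463.2,320.4)))
print('bottle',onz('top',495,180,.02).round(3),tri((536,138),(532,219)))
print('lid tri circle',tri((404.3,267),(366.2,289.6)))
E
```

```text
cup rim top [ 0.4897 -0.3456  0.075 ] side [ 0.4881 -0.3509  0.075 ]
green top [ 0.5845 -0.349   0.075 ] side [ 0.5829 -0.3543  0.075 ]
(array([ 0.4919, -0.3486,  0.0688]), np.float64(0.0019))
bottle [ 0.668 -0.324  0.02 ] (array([ 0.6905, -0.3399,  0.2038]), np.float64(0.0028))
lid tri circle (array([ 0.4521, -0.1319,  0.008 ]), np.float64(0.0016))
```

```bash
python3 plan.py 0.489 -0.348 0.13 0 9
```

```text
[ 0.4148 -0.0979  0.1933] [179.95   0.32  52.15] [-0.52 -2.61 -0.83] 30.95
[-0.084, 0.118, 0.035, 0.064]
[-0.072, 0.126, 0.035, 0.064]
[-0.059, 0.132, 0.035, 0.064]
[-0.045, 0.138, 0.035, 0.064]
[-0.031, 0.142, 0.035, 0.064]
[-0.017, 0.144, 0.035, 0.064]
[-0.002, 0.145, 0.035, 0.064]
[0.012, 0.144, 0.035, 0.064]
[0.027, 0.142, 0.035, 0.064]
```

```bash
python3 -m crank '[[-0.084,0.118,0.035,0.064],[-0.072,0.126,0.035,0.064],[-0.059,0.132,0.035,0.064],[-0.045,0.138,0.035,0.064],[-0.031,0.142,0.035,0.064],[-0.017,0.144,0.035,0.064],[-0.002,0.145,0.035,0.064],[0.012,0.144,0.035,0.064],[0.027,0.142,0.035,0.064],[0,0,0,0]]' -1; python3 plan.py 0.489 -0.348 0.034 0 5
python3 - <<'E'
from m import *
im,_=snap('side','15'); cv2.imwrite('pics/a15.png',cv2.resize(im[180:380,380:580],None,fx=3,fy=3)[:,:,::-1][:600])
E
```

```text
time: 32.2
tool_pos: [0.4962, -0.3415, 0.1287]
ee_rot: [-3.14, 0.002, 0.019]
wrist_force: [-1.1, 0.0, 0.4]
width: 0.0933
[ 0.4962 -0.3415  0.1287] [-1.799e+02  1.100e-01  1.080e+00] [-1.14  0.01  0.44] 32.2
[-0.007, 0.006, 0.095, 0.002]
[-0.007, 0.006, 0.095, 0.002]
[-0.007, 0.006, 0.095, 0.002]
[-0.007, 0.006, 0.095, 0.002]
[-0.007, 0.006, 0.095, 0.002]
```

View pics/a15.png

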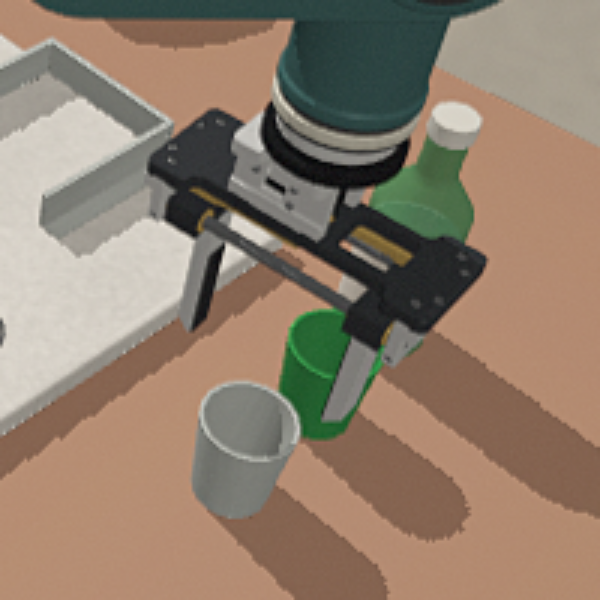

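```bash
python3 -m crank '[[-0.018,0.015,0.03,0.005],[-0.018,0.015,0.05,0.005],[0,0,0.09,0],[0,0,0.09,0],[0,0,0.09,0],[0,0,0.07,0],[0,0,0.04,0],[0,0,0.01,0],[0,0,0,0],[0,0,0,0]]'; python3 - <<'E'
from m import *
im,_=snap('side','16'); cv2.imwrite('pics/a16.png',cv2.resize(im[200:380,380:580],None,fx=3,fy=3)[:,:,::-1][:600])
E
```

```text
time: 33.5
tool_pos: [0.4898, -0.3471, 0.0371]
ee_rot: [3.141, -0.001, 0.004]
wrist_force: [0.5, 0.0, -0.2]
width: 0.0938
```

View pics/a16.png

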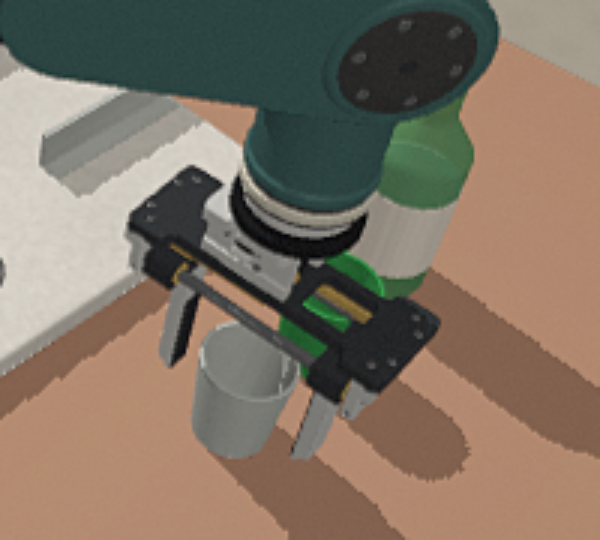

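```bash
python3 -m crank '[[0,0,0,0],[0,0,0,0],[0,0,0,0],[0,0,0,0],[0,0,0,0],[0,0,0,0],[0,0,-0.03,0],[0,0,-0.05,0],[0,0,-0.1,0],[0,0,-0.1,0]]' 1; python3 - <<'E'
from m import *
im,_=snap('side','17'); cv2.imwrite('pics/a17.png',cv2.resize(im[180:380,380:580],None,fx=3,fy=3)[:,:,::-1][:600])
im,_=snap('top','17'); cv2.imwrite('pics/b17.png',cv2.resize(im[180:330,360:560],None,fx=3,fy=3)[:,:,::-1][:600])
E
```

```text
time: 34.8
tool_pos: [0.4894, -0.3469, 0.0933]
ee_rot: [3.141, -0.0, 0.004]
wrist_force: [-0.2, -0.1, -1.6]
width: 0.063
```

View pics/a17.png

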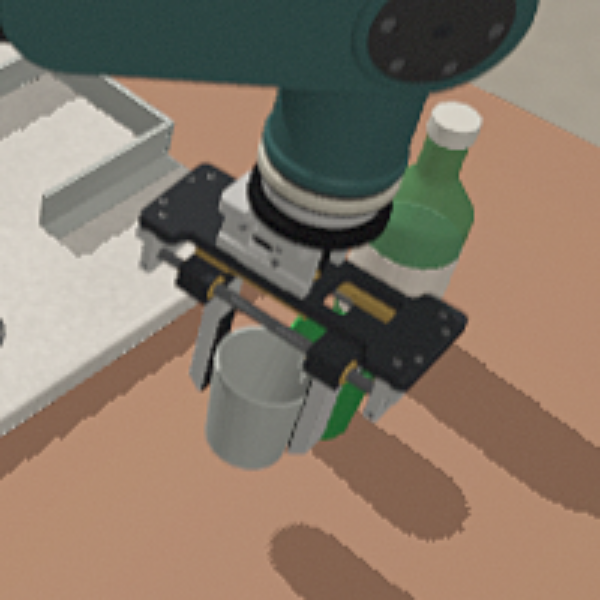

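View pics/b17.png

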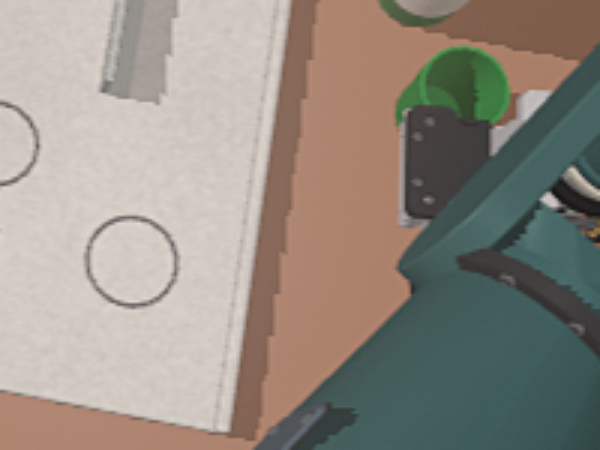

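```bash
python3 - <<'E'
from m import *
print(onz('side',380+262/3,180+362/3,.1312).round(4))
E
python3 plan.py 0.4507 -0.130 0.0955 -10 8
```

```text
[ 0.4883 -0.3471  0.1312]
[ 0.491  -0.3482  0.096 ] [179.75  -0.3    0.22] [ 0.06 -0.37 -0.85] 34.9
[-0.025, -0.136, 0.0, 0.014]
[-0.028, -0.136, 0.0, 0.014]
[-0.031, -0.135, 0.0, 0.014]
[-0.034, -0.135, 0.0, 0.014]
[-0.037, -0.134, 0.0, 0.014]
[-0.04, -0.133, 0.0, 0.014]
[-0.043, -0.132, 0.0, 0.014]
[-0.046, -0.131, 0.0, 0.014]
```

```bash
python3 -m crank '[[-0.012,-0.065,0,0],[-0.025,-0.13,0,0],[-0.025,-0.145,0,0],[-0.025,-0.145,0,0],[-0.025,-0.145,0,0],[-0.025,-0.145,0,0],[-0.025,-0.145,0.03,0],[-0.02,-0.11,0.03,0],[-0.013,-0.055,0.03,0],[0,0,0,0]]'; python3 - <<'E'
from m import *
im,_=snap('side','18'); cv2.imwrite('pics/a18.png',cv2.resize(im[180:380,280:480],None,fx=3,fy=3)[:,:,::-1][:600])
print(robot.get_obs()['tool_pos'])
E
```

```text
time: 36.15
tool_pos: [0.4485, -0.129, 0.073]
ee_rot: [-3.141, 0.002, 0.005]
wrist_force: [-0.5, -0.5, -1.8]
width: 0.0632
[ 0.44910263 -0.12976748  0.07366597]
```

View pics/a18.png

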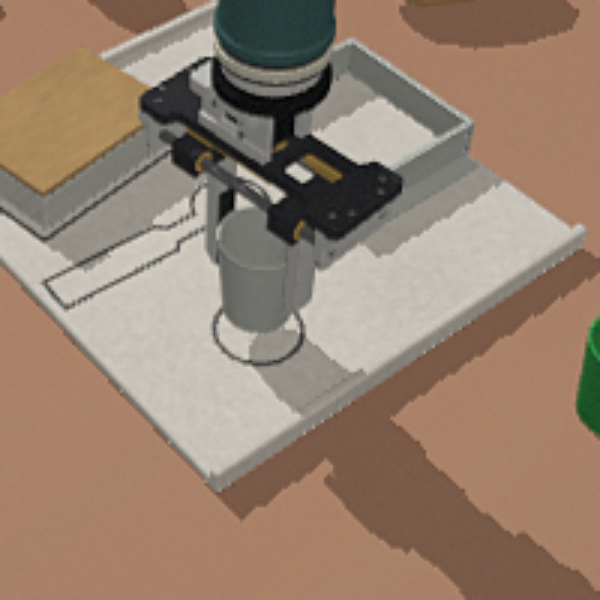

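```bash
python3 -m crank '[[0.008,0.002,0.02,0],[0,0,0.025,0],[0,0,0.025,0],[0,0,0.02,0],[0,0,0.012,0],[0,0,0.008,0],[0,0,0.006,0],[0,0,0.004,0],[0,0,0,0],[0,0,0,0]]'; python3 - <<'E'
from m import *
im,_=snap('side','19'); cv2.imwrite('pics/a19.png',cv2.resize(im[200:350,310:460],None,fx=4,fy=4)[:,:,::-1][:600])
print(robot.get_obs()['tool_pos'])
E
```

```text
time: 37.45
tool_pos: [0.4512, -0.1303, 0.0503]
ee_rot: [-3.142, -0.0, 0.004]
wrist_force: [-0.5, -0.1, -0.7]
width: 0.0632
[ 0.45121259 -0.13031213  0.05037856]
```

View pics/a19.png

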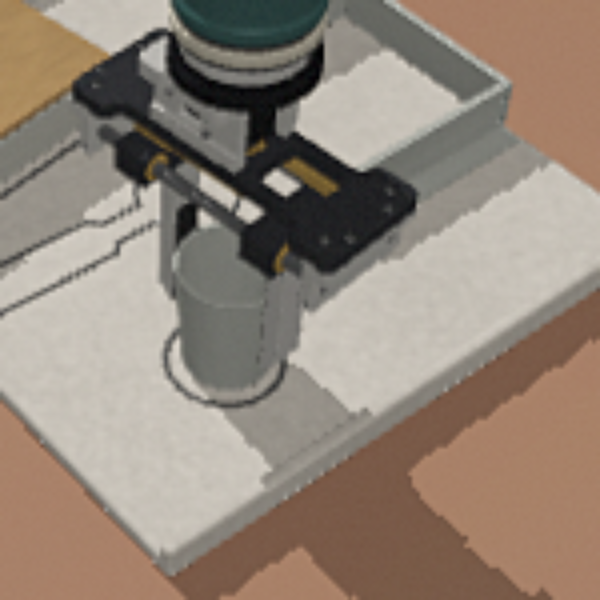

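```bash
python3 -m crank '[[0,0,0.003,0],[0,0,0.003,0],[0,0,0.002,0],[0,0,0,0],[0,0,0,0],[0,0,0,0],[0,0,0,0],[0,0,0,0],[0,0,0,0],[0,0,0,0]]'
```

```text
time: 38.75
tool_pos: [0.4511, -0.1303, 0.0487]
ee_rot: [-3.142, -0.0, 0.004]
wrist_force: [-0.3, -0.0, -1.6]
width: 0.063
```

```bash
python3 -m crank '[[0,0,0.004,0],[0,0,0.004,0],[0,0,0.003,0],[0,0,0,0],[0,0,0,0],[0,0,0,0],[0,0,0,0],[0,0,0,0],[0,0,0,0],[0,0,0,0]]'; python3 - <<'E'
from m import *
im,_=snap('side','20'); cv2.imwrite('pics/a20.png',cv2.resize(im[200:350,310:460],None,fx=4,fy=4)[:,:,::-1][:600])
print(robot.get_obs()['wrist_force'])
E
```

```text
time: 40.0
tool_pos: [0.4517, -0.1304, 0.0483]
ee_rot: [3.141, -0.002, 0.004]
wrist_force: [-2.8, 0.2, 7.8]
width: 0.0635
[-1.92588105  1.51562008  7.8239777 ]
```

View pics/a20.png

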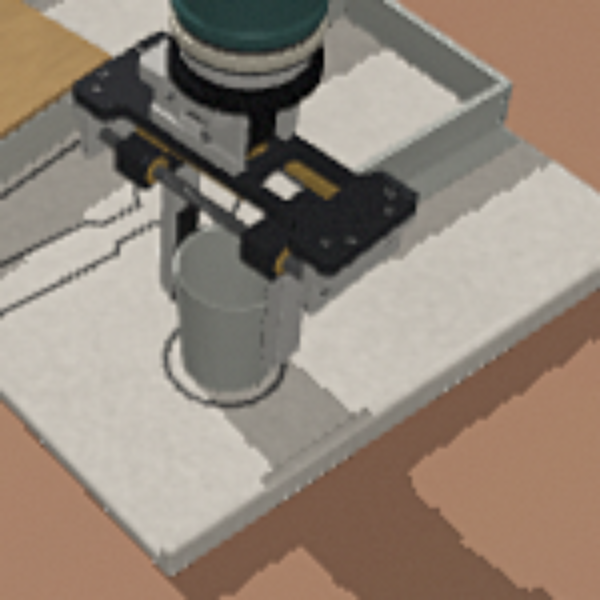

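```bash
python3 -m crank '[[0,0,0,0],[0,0,0,0],[0,0,0,0],[0,0,0,0],[0,0,-0.03,0],[0,0,-0.12,0],[0,0,-0.25,0],[0,0,-0.3,0],[0,-0.1,-0.1,0],[0,-0.2,0,0]]' -1; python3 - <<'E'
from m import *
im,_=snap('side','21'); cv2.imwrite('pics/a21.png',cv2.resize(im[150:370,240:460],None,fx=2.7,fy=2.7)[:,:,::-1][:600])
print(robot.get_obs()['tool_pos'])
E
```

```text
time: 41.3
tool_pos: [0.4524, -0.0709, 0.2099]
ee_rot: [3.14, -0.006, 0.001]
wrist_force: [0.1, -0.4, 0.6]
width: 0.0939
[ 0.45141017 -0.06589762  0.20870459]
```

View pics/a21.png

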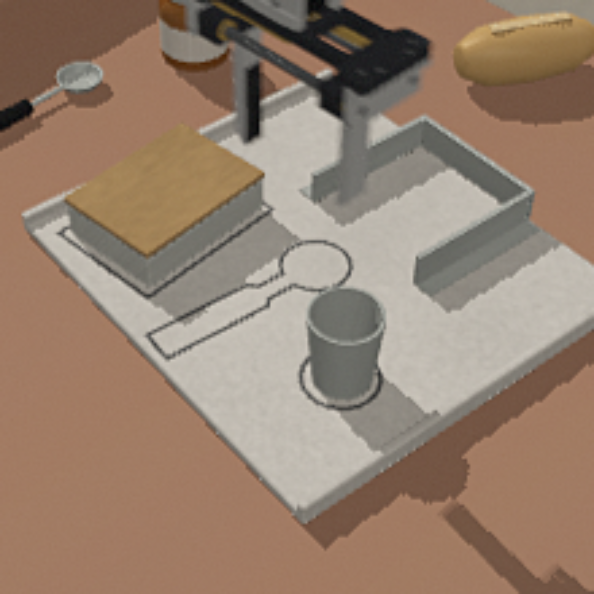

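```bash
python3 - <<'E'
from h import *
a=onz('top',183.8,273.5,.010);b=onz('top',189.3,232.8,.010);c=onz('top',192.4,202.5,.011)
print('top',a.round(4),b.round(4),c.round(4))
for p,q in((a,b),(a,c)): print(np.linalg.norm(q-p).round(4),np.degrees(np.arctan2(*(q-p)[1::-1])).round(2))
u=(c-a)/np.linalg.norm(c-a); print('grip',(c-u*.107).round(4),(a+u*.057).round(4))
# side crop origin (210,165)
a=onz('side',210+73/5,165+190/5,.010);b=onz('side',210+203/5,165+122/5,.010);c=onz('side',210+298/5,165+68/5,.011)
print('side',a.round(4),b.round(4),c.round(4))
for p,q in((a,b),(a,c)): print(np.linalg.norm(q-p).round(4),np.degrees(np.arctan2(*(q-p)[1::-1])).round(2))
u=(c-a)/np.linalg.norm(c-a); print('grip',(c-u*.107).round(4),(a+u*.057).round(4))
# outline: top crop3x origin (240,125); bowl circle centre (355,309), handle end mid (305,529)
for n,bc,he in(('top',(240+355/3,125+309/3),(240+305/3,125+529/3)),):
    p=onz(n,*bc,.012);q=onz(n,*he,.012);e=p-q
    print('outline bowl',p.round(4),'end',q.round(4),np.linalg.norm(e).round(4),np.degrees(np.arctan2(e[1],e[0])).round(2))
    u=e/np.linalg.norm(e); print('grip pt',(p-u*.107).round(4))
s=2.7
p=onz('side',240+315/s,150+266/s,.012);q=onz('side',240+160/s,150+345/s,.012);e=p-q;u=e/np.linalg.norm(e)
print('side outline',p.round(4),q.round(4),np.linalg.norm(e).round(4),np.degrees(np.arctan2(e[1],e[0])).round(2),(p-u*.107).round(4))
E
```

```text
top [0.3923 0.3534 0.01  ] [0.485  0.3551 0.01  ] [0.5558 0.3583 0.011 ]
0.0927 1.04
0.1635 1.72
grip [0.4488 0.3551 0.0103] [0.4493 0.3551 0.0103]
side [0.3956 0.3476 0.01  ] [0.4836 0.3482 0.01  ] [0.5538 0.3509 0.011 ]
0.088 0.38
0.1582 1.17
grip [0.4468 0.3487 0.0103] [0.4526 0.3488 0.0104]
outline bowl [ 0.53   -0.0229  0.012 ] end [0.3628 0.0007 0.012 ] 0.1689 -8.05
grip pt [ 0.4241 -0.0079  0.012 ]
side outline [ 0.5284 -0.0284  0.012 ] [ 0.3649 -0.0044  0.012 ] 0.1652 -8.38 [ 0.4226 -0.0128  0.012 ]
```

```bash
python3 -m crank '[[0,-0.2,0,0],[0,-0.25,0,0],[0,-0.26,0,0],[0,-0.26,0,0],[0,-0.26,0,-0.004],[0,-0.26,0.1,-0.004],[0,-0.26,0.15,-0.004],[0,-0.2,0.2,-0.004],[0,-0.13,0.15,0],[0,0,0,0]]'; python3 plan.py 0.449 0.3536 0.011 1.4 5
```

```text
time: 42.6
tool_pos: [0.4446, 0.3458, 0.0831]
ee_rot: [3.138, 0.006, 0.032]
wrist_force: [-0.1, -0.4, -0.1]
width: 0.0939
[0.4446 0.3458 0.0831] [179.8    0.35   1.82] [-0.09 -0.44 -0.12] 42.6
[0.005, -0.008, 0.072, 0.001]
[0.005, -0.008, 0.072, 0.001]
[0.005, -0.008, 0.072, 0.001]
[0.005, -0.008, 0.072, 0.001]
[0.005, -0.008, 0.072, 0.001]
```

```bash
python3 -m crank '[[0.005,-0.008,0.06,0],[0.005,-0.01,0.06,0],[0,0,0.06,0],[0,0,0.06,0],[0,0,0.04,0],[0,0,0.03,0],[0,0,0.02,0],[0,0,0,0],[0,0,0,0],[0,0,0,0]]'; python3 - <<'E'
from m import *
im,_=snap('side','22'); cv2.imwrite('pics/a22.png',cv2.resize(im[100:250,180:330],None,fx=4,fy=4)[:,:,::-1][:600])
print(robot.get_obs()['tool_pos'])
E
```

```text
time: 43.85
tool_pos: [0.449, 0.3495, 0.0209]
ee_rot: [-3.141, -0.001, 0.029]
wrist_force: [-0.1, -0.1, 0.1]
width: 0.094
[0.44899947 0.34949163 0.0208839 ]
```

View pics/a22.png

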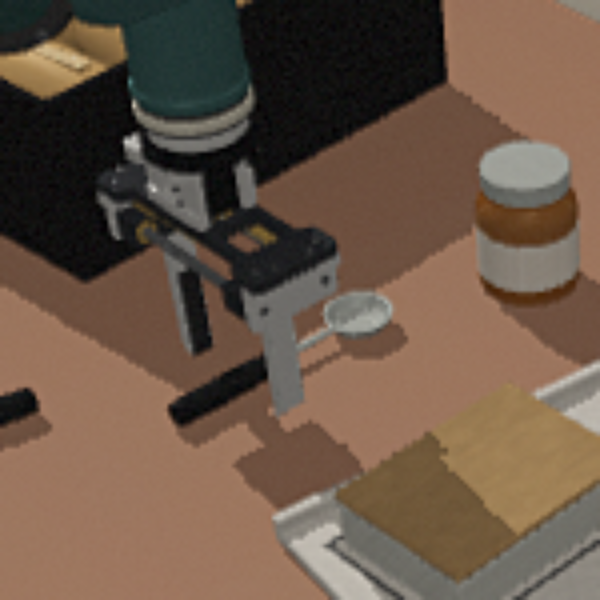

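```bash
python3 -m crank '[[0,-0.02,0.01,0],[0,0,0.015,0],[0,0,0.015,0],[0,0,0.007,0],[0,0,0,0],[0,0,0,0],[0,0,0,0],[0,0,0,0],[0,0,0,0],[0,0,0,0]]' -0.2;  python3 -m crank '[[0,0,0,0],[0,0,0,0],[0,0,0,0],[0,0,0,0],[0,0,0,0],[0,0,0,0],[0,0,0,0],[0,0,-0.03,0],[0,0,-0.07,0],[0,0,-0.1,0]]' 1; python3 - <<'E'
from m import *
im,_=snap('side','23'); cv2.imwrite('pics/a23.png',cv2.resize(im[100:250,180:330],None,fx=4,fy=4)[:,:,::-1][:600])
print(robot.get_obs()['tool_pos'])
E
```

```text
time: 45.15
tool_pos: [0.4487, 0.3533, 0.0111]
ee_rot: [-3.142, -0.0, 0.029]
wrist_force: [-0.0, 0.2, -0.2]
width: 0.0563
time: 46.4
tool_pos: [0.4485, 0.3531, 0.0518]
ee_rot: [3.141, 0.001, 0.029]
wrist_force: [0.3, 0.0, 0.3]
width: 0.0184
[0.45048858 0.35447814 0.05568141]
```

View pics/a23.png

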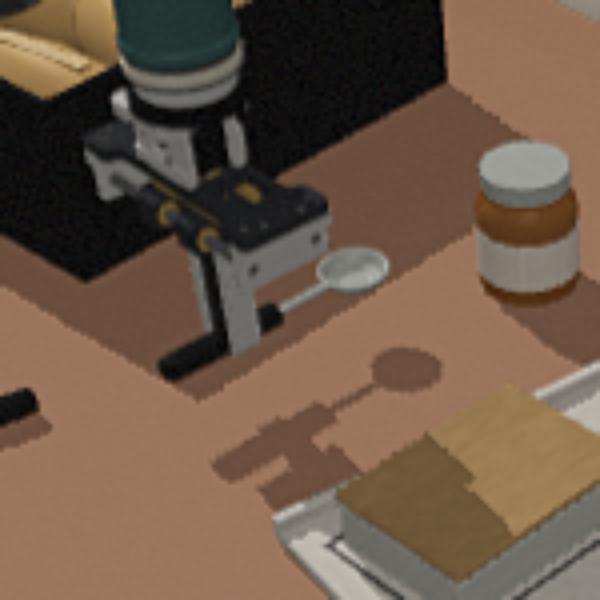

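```bash
python3 - <<'E'
from h import *
print(onz('side',180+353/4,100+268/4,.0556)+[.0005,.004,0])
E
python3 plan.py 0.4235 -0.009 0.12 -8.2 8
```

```text
[0.55105138 0.34975211 0.0556    ]
[0.4505 0.3545 0.0557] [-179.82   -0.3     1.66] [0.49 0.15 1.23] 46.45
[-0.023, 0.227, -0.04, 0.014]
[-0.019, 0.227, -0.04, 0.014]
[-0.014, 0.227, -0.04, 0.014]
[-0.009, 0.228, -0.04, 0.014]
[-0.004, 0.228, -0.04, 0.014]
[0.001, 0.228, -0.04, 0.014]
[0.006, 0.228, -0.04, 0.014]
[0.011, 0.228, -0.04, 0.014]
```

```bash
python3 -m crank '[[-0.01,0.08,-0.2,0.005],[-0.02,0.18,-0.13,0.014],[-0.017,0.24,0,0.015],[-0.012,0.25,0,0.015],[-0.007,0.25,0,0.015],[-0.002,0.25,0,0.015],[0.003,0.24,0,0.015],[0.007,0.18,0.05,0.012],[0.007,0.12,0.1,0.005],[0,0.03,0.05,0]]'; python3 plan.py 0.4235 -0.009 0.05 -8.2 5
```

```text
time: 47.7
tool_pos: [0.419, -0.0111, 0.0767]
ee_rot: [-3.141, 0.0, -0.148]
wrist_force: [0.4, -0.1, -0.6]
width: 0.0185
[ 0.419  -0.0111  0.0767] [-1.7999e+02  2.0000e-02 -8.4600e+00] [ 0.36 -0.15 -0.57] 47.7
[0.004, -0.003, 0.027, -0.001]
[0.004, -0.003, 0.027, -0.001]
[0.004, -0.003, 0.027, -0.001]
[0.004, -0.003, 0.027, -0.001]
[0.004, -0.003, 0.027, -0.001]
```

```bash
python3 -m crank '[[0.004,-0.003,0.03,0],[0.004,-0.003,0.04,0],[0.004,-0.003,0.04,0],[0.004,-0.003,0.04,0],[0.004,0,0.03,0],[0,0,0.02,0],[0,0,0.01,0],[0,0,0,0],[0,0,0,0],[0,0,0,0]]'; python3 - <<'E'
from m import *
im,_=snap('side','24'); cv2.imwrite('pics/a24.png',cv2.resize(im[190:340,270:420],None,fx=4,fy=4)[:,:,::-1][:600])
im,_=snap('top','24'); cv2.imwrite('pics/b24.png',cv2.resize(im[190:320,280:440],None,fx=4,fy=4)[:,:,::-1][:600])
print(robot.get_obs()['tool_pos'])
E
```

```text
time: 48.95
tool_pos: [0.424, -0.0084, 0.0353]
ee_rot: [-3.142, -0.001, -0.145]
wrist_force: [-0.7, -0.1, -1.9]
width: 0.0185
[ 0.42387112 -0.00834263  0.03523124]
```

View pics/a24.png

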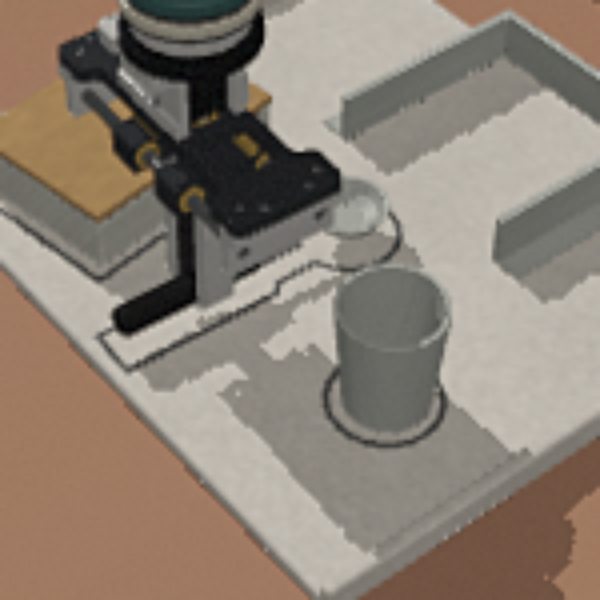

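View pics/b24.png

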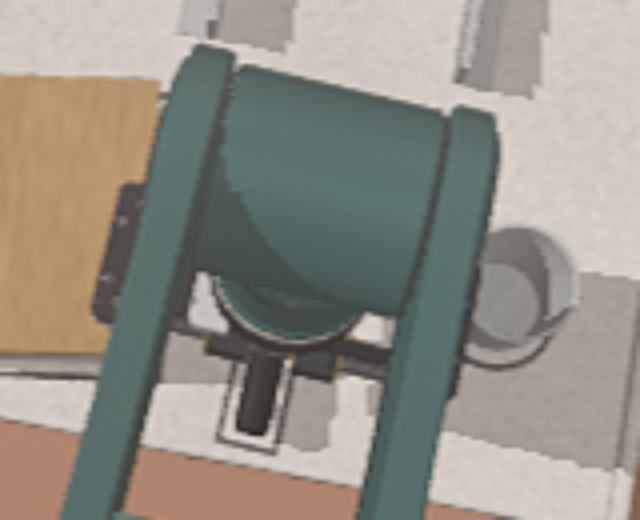

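```bash
python3 -m crank '[[0,0,0.015,0],[0,0,0.015,0],[0,0,0.012,0],[0,0,0.008,0],[0,0,0.005,0],[0,0,0.004,0],[0,0,0,0],[0,0,0,0],[0,0,0,0],[0,0,0,0]]'; python3 - <<'E'
from m import *
im,_=snap('side','25'); cv2.imwrite('pics/a25.png',cv2.resize(im[220:320,285:385],None,fx=6,fy=6,interpolation=cv2.INTER_CUBIC)[:,:,::-1][:600])
print(robot.get_obs()['tool_pos'])
E
```

```text
time: 50.3
tool_pos: [0.4238, -0.0083, 0.0233]
ee_rot: [-3.141, -0.0, -0.145]
wrist_force: [0.4, 0.4, -1.6]
width: 0.0185
[ 0.42381314 -0.00830131  0.02331291]
```

View pics/a25.png

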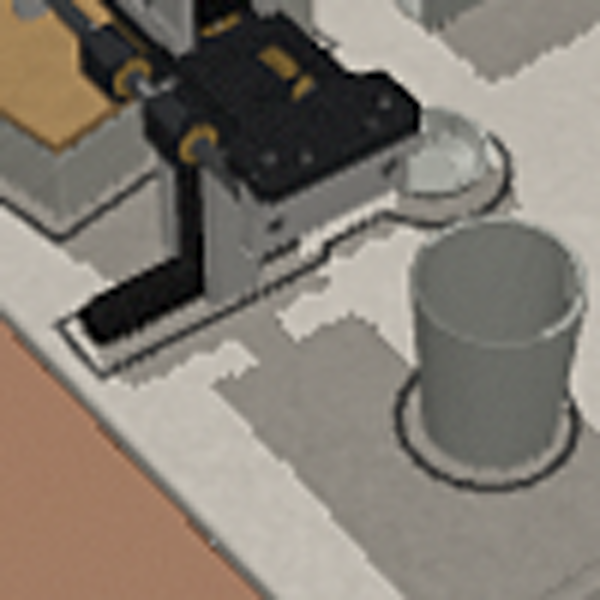

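```bash
python3 -m crank '[[0,0,0.002,0],[0,0,0,0],[0,0,0,0],[0,0,0,0],[0,0,-0.03,0],[0,0,-0.1,0],[0,0,-0.2,0],[0,0,-0.25,0],[0,-0.1,-0.2,0],[0,-0.15,0,0]]' 0.06; python3 -m crank '[[0,-0.25,0,0],[0,-0.25,0,0],[0,-0.25,0,0],[0,-0.25,0,0],[0,-0.25,0,0],[0,-0.2,0,0],[0,-0.1,0,0],[0,0,0,0],[0,0,0,0],[0,0,0,0]]'; cat > final.py <<'E'
from m import *
import sys
t=sys.argv[1]
for n,b in(('side',(240,175,420,340)),('top',(240,190,470,330))):
    im,_=snap(n,t); x0,y0,x1,y1=b
    f=3.6 if n=='side' else 3.4
    cv2.imwrite('pics/f%s_%s.png'%(t,n),cv2.resize(im[y0:y1,x0:x1],None,fx=f,fy=f,interpolation=cv2.INTER_CUBIC)[:,:,::-1])
    print(n,'lid',lid(n,im))
E
python3 final.py 26
```

```text
time: 51.6
tool_pos: [0.4336, 0.0411, 0.184]
ee_rot: [-3.141, -0.01, -0.147]
wrist_force: [0.3, -0.1, 0.2]
width: 0.0444
time: 52.85
tool_pos: [0.4761, 0.3466, 0.1793]
ee_rot: [3.142, -0.0, -0.147]
wrist_force: [-0.8, 1.3, -0.6]
width: 0.0445
side lid (array([472.5, 111.9]), array([153. , 112.7]), 3.43)
top lid (array([473.4, 117.5]), array([150.5, 110.5]), 3.51)
```

View pics/f26_top.png

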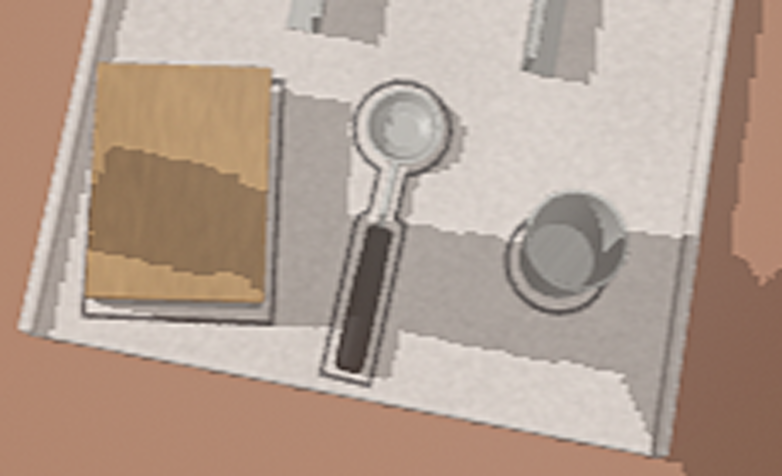

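View pics/f26_side.png

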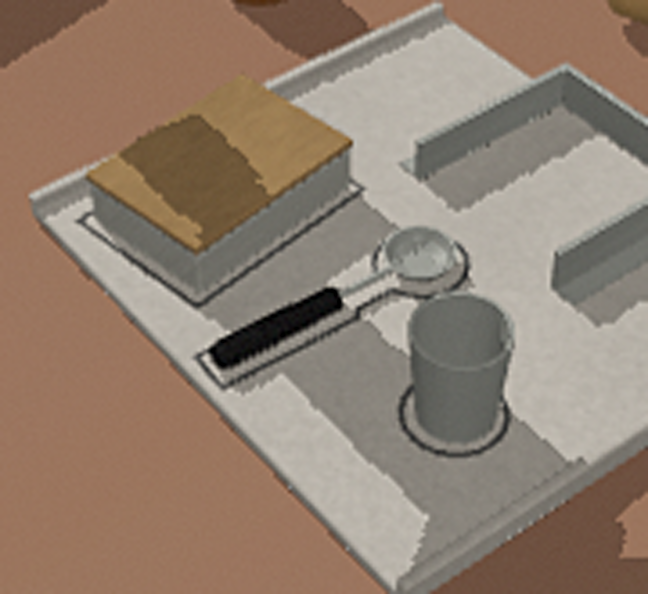

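```bash
python3 - <<'E'
from h import *
robot.close_job(); print(robot.get_obs()['time'])
E
```

```text
the job is handed in; nothing more can be done
the job is handed in; nothing more can be done
```

The tray is laid and the job is handed in. I finished at about 53 s of the 72 s allowed, in the order asked, with the arm clear of everything.

**Last checks, from both cameras:**
- **Meal box:** it is flat in the rectangle. Its centre is within about 2 mm of the rectangle's centre, and it is turned about 0.7° relative to it.
- **Tumbler:** it stands upright in the circle, about 1–2 mm off centre.
- **Spoon:** the right-hand one lies in its outline with the bowl at the bowl end, about 1–2 mm off by eye.
- **Bottle and jar:** I never went near them. They still looked in place in the earlier pictures, but my last pictures did not cover them.

**What went wrong on the way:**
- **First sideways drag:** the box slipped and turned to about -27°. I fixed this with single-point drags using closed fingers.
- **Box pushed out of place:** I once set the gripper to open while the fingers were still on the lid, and that pushed the box about 15 mm in -x. I dragged it back.
- **Lid force:** it briefly read 20 N at one touchdown, well below the 80 N that dents. Otherwise it was about 5–16 N.

**Disagreements between checks:**
- **Cameras:** the two disagree by about 5 mm in y. I placed the tumbler and spoon using the offset seen when the tumbler was in the jaws.
- **Box position:** its side-view reading moved by about 2 mm between my last two looks. I put that down to shadow on the lid, not actual movement.

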